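Chock the rolling pin on the sloping drying rack

ROBOT

A 6-joint arm with a two-finger parallel gripper is mounted at the origin on the work surface; the furniture and walls round the work are solid. World frame = base frame: x ahead of the robot, y to its left, z up, the work surface at z = 0. Lengths are in m, angles in rad, forces in N, time in s.
With the tool pointing down it reaches from about 0.425 to 0.95 m from the base axis. Payload 3.5 kg.
Tool frame: the origin (TCP) lies at the very end of the fingers, on their centre line; the grasp point (between the pads) lies 19 mm behind it; z points along the fingers, y is the direction in which the jaws open and shut (so a half turn about z gives the same grasp; the last joint's range is limited). The gripper opens to 85 mm and grips with 20 to 120 N. Pads are 22 mm wide; open, the fingers measure 114 mm over their backs; the gripper's body (76 mm by 85 mm) begins 54 mm behind the grasp point. The pads swing forward as they close: fully open they stand 13 mm farther back than shut.
Start: joints at [1.196, 0.286, 1.577, -0, 1.279, -0.15], TCP at [0.15, 0.658, 0.231] pointing down, gripper open.
Joint ranges: [-2.77, 2.77], [-0.9, 2.22], [0.21, 2.48], [-1.53, 4.67], [0.24, 2.81], [-2.84, 2.84]. Speed limits (rad/s): [2.79, 2.79, 3.14, 3.14, 3.14, 3.14].

INTERFACE

Orientations are given as a unit quaternion [x, y, z, w].
In Python, from plant import get_state, read_camera, sign_off gives the robot as it stands.
- The arm moves only by the tool step_arm, never from a script. Its argument "targets" is a list that holds one entry, the list of rows, each a list of 5 numbers: the opening, from 0 (shut) to 1 (fully open), then the shift along the tool's x, y, z each as a share of 4 cm, from -1 to 1, then the turn about the tool's z as a share of 5 degrees, from -1 to 1. A call has 1 to 10 rows; each row shifts and turns the commanded pose from where the row before left it, along the tool's axes as they then stand; what a row does not reach is not made up. A row lasts 1/12 s, in which the tool goes at most 41.7 mm and 7.16 degrees, less where a joint would pass 70% of its speed; a pose out of reach is approached as far as the arm can. A call with a number of a shift or a turn outside -1 to 1 is refused whole. A call with a gripper value outside its range is refused whole. The fingers move at their own pace and stop on an object; "squeeze" is the grip in N (left out, the last holds). Time passes only in rows, so rows that do not move let the fingers close. It gives the time, the measured TCP pose, the force and the opening at its end, in the units of the state.
- get_state(): the state, without advancing time (a new reading comes with each control period).
- read_camera(name): name is "scene" or "top"; returns a dict with "pixels" (420x560x3 uint8, red, green, blue), "range_z" (420x560 float32, m along the optical axis (not along the pixel's ray), 0 where there is no reading), "mtx" (3x3 intrinsics, pixels), "k1" (the pictures are not rectified: a ray, as slopes to the right and down, at radius r is drawn at 1 + k1 r^2 times it, then the intrinsics apply), "rvec" (rotation vector, rad) and "tvec" (3), from world to camera coordinates, as OpenCV has them. Camera axes: x right, y down, z forward; pixel columns grow to the right and rows downward; lengths in m; the calibration is good to about 2 mm. A picture is of the moment at which its call begins.
- sign_off(): hands the job in, once; it reports no verdict.
The state is a dict: "time": time; "qpos": joint angles; "dq": joint speeds; "joint_efforts": joint torques, N m; "eef_pos": TCP position; "tcp_rot": TCP orientation; "contact_force": force on the tool from outside, world axes, zero at the start; "wrist_torque": the same for the moment, N m; "opening": opening from 0.0 (shut) to 1.0 (fully open).
Only numpy, scipy, OpenCV 4.12 (cv2) and the standard library are available. Lean on these libraries where they do the work, as an engineer would, in place of code of your own. Each camera call takes 0.05 s, during which the arm holds its last target.

TASK

The washed rolling pin has to dry on the sloping slatted rack, where it would roll away if it were just laid down. First set the blue chock on the rack, near the middle, with its four feet fully down in the gaps between the slats and its two black bumpers facing uphill, and leave it there; then lay the pin squarely and centrally across the slats on the uphill side, and let go of it only once it already bears against the bumpers, so that it never rolls or drops by itself. Leave the brush and the jar where they stand.

Things in the scene. Friction and masses are not known exactly. Their poses are not given: they have to be found in the camera images.
- rack: Drying rack, fixed: seven light wooden slats side by side, each 24 mm wide, 240 mm long, 12 mm thick, sloping at 14 degrees, on a steel frame with four legs in a thin aluminium tray 226 x 232 mm. The low edge faces the robot; slat tops are 40 mm above the table there, 92 mm at the high edge. Origin: on the table under the middle of the rack; z up, x level towards the high edge, y along the slats.
- deck (a point): Point on the top of the rack's middle slat, at its middle, 66 mm above the table. x points straight uphill along the slope, y along the slats, z square to the plane of the slats' tops. Slat middles are at x = -96, -64, -32, 0, 32, 64, 96 mm; the 8 mm gaps between them have their middles at x = -80, -48, -16, 16, 48, 80 mm.
- chock: Blue plastic chock, loose, 0.16 kg, U-shaped from above: a bar along y and, at its ends, two arms towards +x that end in black rubber bumpers. 68 x 130 mm. Origin: between its four feet, level with their soles; z up, +x to the bumpers. Feet 5 mm thick (x), 22 mm long (y), 8 mm deep, at x = +-16, y = +-53 mm: they fit two neighbouring gaps with 1.5 mm play either way. It starts standing on its feet.
- chock_tab (a point): Middle of the chock's upright grip tab (16 mm thick in x, 44 mm long in y, its top 20 mm above this point), 36 mm above the soles and 16 mm to -x of the chock's origin; same axes. 82 mm is free between the arms. Seated, this point is 28 mm above the plane of the slats (36 mm while the feet stand on top of slats). Bumpers: fixed rollers, 18 mm in diameter, axes 47.6 mm to +x of this point and 17 mm below it.
- pin_center (a point): Wooden rolling pin, loose, 0.3 to 0.6 kg: barrel 55 mm in diameter, 200 mm long, a handle 58 mm long and 27 mm thick at either end. Point: middle of the barrel, on its axis; y lies along the axis, x and z turn with it. It starts lying on the bare table and rolls easily. On the rack, against both bumpers of a seated chock, its axis is 80 mm uphill of the chock's tab and 27.5 mm above the slats.
- pot_brush_mid (a point): Bystander: turned wooden pot brush standing on its bristles, 58 mm wide, 87 mm tall, loose. This point is at its axis, half-way up.
- jar_mid (a point): Bystander: glass jar with a black lid, 65 mm in diameter, 86 mm tall, loose. This point is at its axis, half-way up.

How it is judged:
On the way, in this order (a step that is already met when the one before it is completed fails the run):
1. the chock sits on the rack, its feet fully down in the gaps, and has been let go (z of chock_tab in the frame of deck between 0.022 and 0.0295 m and angle between the z axis of chock_tab and the z axis of deck, either way round below 0.06 rad and y of chock_tab in the frame of deck between -0.05 and 0.05 m and contact force between the fingers and chock below 0.05 N and linear speed of chock below 0.02 m/s), for 0.2 s.
2. the pin, still held, lies on the slats and bears against the seated chock (z of chock_tab in the frame of deck between 0.022 and 0.0295 m and angle between the z axis of chock_tab and the z axis of deck, either way round below 0.06 rad and y of chock_tab in the frame of deck between -0.05 and 0.05 m and x of pin_center in the frame of chock_tab between 0.074 and 0.086 m and y of pin_center in the frame of chock_tab between -0.04 and 0.04 m and z of pin_center in the frame of deck between 0.0235 and 0.0315 m and x of pin_center in the frame of deck below 0.104 m and y of pin_center in the frame of deck between -0.045 and 0.045 m and angle between the y axis of pin_center and the y axis of deck, either way round below 0.08 rad and contact force between pin and chock above 0.2 N and contact force between the fingers and pin above 1 N), for 0.1 s.
At the end, for the whole second after the job is handed in: Chock tab 22-29.5 mm above the slats, square within 0.06 rad, within 50 mm of mid-rack in y; pin on the slats (axis 23.5-31.5 mm above them), y within 45 mm, parallel within 0.08 rad, 74-86 mm uphill of the tab, bearing on the chock with over 0.1 N; both let go and still (under 0.01 m/s) (z of chock_tab in the frame of deck between 0.022 and 0.0295 m and angle between the z axis of chock_tab and the z axis of deck, either way round below 0.06 rad and y of chock_tab in the frame of deck between -0.05 and 0.05 m and x of pin_center in the frame of chock_tab between 0.074 and 0.086 m and y of pin_center in the frame of chock_tab between -0.04 and 0.04 m and z of pin_center in the frame of deck between 0.0235 and 0.0315 m and x of pin_center in the frame of deck below 0.104 m and y of pin_center in the frame of deck between -0.045 and 0.045 m and angle between the y axis of pin_center and the y axis of deck, either way round below 0.08 rad and contact force between pin and chock above 0.1 N and linear speed of each of pin, chock below 0.01 m/s and contact force between the fingers and pin below 0.05 N); the robot touches nothing.
It fails at once if the pin rolls or drops by itself on or above the rack: faster than 0.12 m/s while no finger touches it (height (world z) of pin_center above 0.06 m and contact force between the fingers and pin below 0.02 N and linear speed of pin above 0.12 m/s).
It fails at once if the brush is moved by more than 30 mm (distance of pot_brush_mid from where it was at the start of the episode above 0.03 m).
It fails at once if the jar is moved by more than 30 mm (distance of jar_mid from where it was at the start of the episode above 0.03 m).
It also fails if it takes over 64 s, if anything falls off the work surface, if the arm or the gripper's body presses on something with over 40 N, if the wrist force passes 120 N, or if a joint passes its speed limit or range.

## Working session

There is one attempt and no reset: what is moved stays moved. The work goes in short steps, Python scripts to look and compute and a tool call to move; the robot and the scene stay as the last step left them, time stands still between calls to the robot, and variables do not carry over. Pictures are saved under pics/ and viewed, and the job is handed in when it is done.

Besides the shell and the picture viewer there is one more tool, called after ">>>" by a JSON object that holds its "op" and its "data". step_arm: Moves the arm, as the interface text tells. Shift numbers are shares of 4 cm and turn numbers shares of 5 degrees, none past 1 either way. Its arguments: {"type":"object","properties":{"targets":{"type":"array"},"squeeze":{"type":"number"}},"required":["targets"]}

```bash
mkdir -p pics; cat > h.py <<'E'
import numpy as np,cv2,pickle
from plant import get_state, read_camera, sign_off
def snap(name,tag):
    d=read_camera(name); pickle.dump(d,open(f'pics/{tag}.pkl','wb'))
    cv2.imwrite(f'pics/{tag}.png',d['pixels'][:,:,::-1]); return d
def load(tag): return pickle.load(open(f'pics/{tag}.pkl','rb'))
def cloud(d):
    h,w=d['range_z'].shape
    u,v=np.meshgrid(np.arange(w),np.arange(h))
    uv=np.stack([u,v],-1).reshape(-1,1,2).astype(np.float64)
    k=d['k1']; 
    n=cv2.undistortPoints(uv,np.array(d['mtx'],float),np.array([k,0,0,0.]),None,None,None) if False else None
    M=np.array(d['mtx'],float)
    a=(uv[:,0,0]-M[0,2])/M[0,0]; b=(uv[:,0,1]-M[1,2])/M[1,1]
    rd=np.hypot(a,b); r=rd.copy()
    for _ in range(20): r=rd/(1+k*r*r)
    s=np.where(rd>0,r/np.maximum(rd,1e-12),1)
    z=d['range_z'].reshape(-1)
    C=np.stack([a*s*z,b*s*z,z],-1)
    R=cv2.Rodrigues(np.array(d['rvec'],float))[0]
    P=(C-np.array(d['tvec'],float).reshape(3))@R
    P[z<=0]=np.nan
    return P.reshape(h,w,3)
def proj(d,P):
    return cv2.projectPoints(np.array(P,float).reshape(-1,3),np.array(d['rvec'],float),np.array(d['tvec'],float),np.array(d['mtx'],float),np.array([d['k1'],0,0,0.]))[0][:,0]
E
python3 - <<'E'
from h import *
for n in('scene','top'):
    d=snap(n,n+'0'); print(d['mtx'],d['k1'],d['rvec'],d['tvec'])
print(get_state())
E
```

```text
[[514.27481881   0.         279.23612089]
 [  0.         514.27481881 202.67359497]
 [  0.           0.           1.        ]] -0.06264101285959267 [ 2.09016374 -0.82644296  0.38781999] [-0.48525448  0.21916381  1.36198394]
[[429.61428818   0.         275.99453427]
 [  0.         429.61428818 209.96368281]
 [  0.           0.           1.        ]] -0.08509349407356209 [ 2.17726291 -2.12283786  0.14509296] [-0.14028137  0.52644421  1.25101781]
{'time': 0.1, 'qpos': array([ 1.19602561e+00,  2.87103157e-01,  1.57804160e+00,  1.09923633e-05,
        1.27858336e+00, -1.49948838e-01]), 'dq': array([ 0.0005002 , -0.00127182, -0.00316763,  0.00015   , -0.00172753,
       -0.0001521 ]), 'joint_efforts': array([ 4.20629303e-04, -4.07296550e+01, -2.93697578e+01, -1.70119401e-04,
        3.37993806e-03, -8.56965443e-06]), 'eef_pos': array([0.15019476, 0.65746911, 0.23006215]), 'tcp_rot': array([ 1.12175863e-01,  9.93687796e-01, -1.02982864e-03, -2.82008309e-04]), 'contact_force': array([0.25048765, 0.59725932, 0.11574741]), 'wrist_torque': array([-0.02772168, -0.01260603, -0.00379821]), 'opening': 1.0003999755681277}
```

View pics/scene0.png

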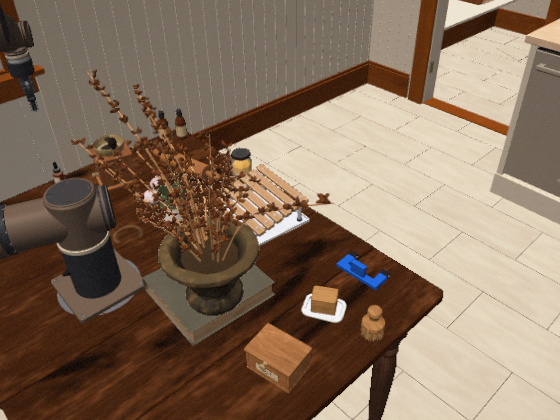

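View pics/top0.png

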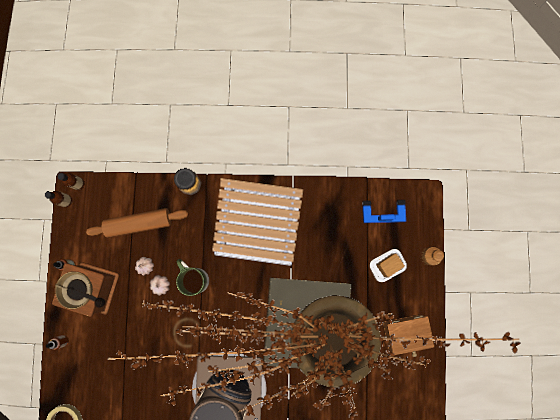

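```bash
python3 - <<'E'
from h import *
for t in('top0','scene0'):
    d=load(t);P=cloud(d)
    print(t,proj(d,[[0,0,0],[.15,.658,.231],[.5,0,0]]).round(0).tolist())
    for (u,v) in ([(138,223),(90,232),(178,215),(256,222),(387,213),(378,217),(370,212),(401,212),(434,256),(187,180),(300,395),(230,395),(20,300),(150,340),(345,330)] if t=='top0' else [(360,270),(345,272),(375,278),(375,315),(240,160),(15,60),(322,198),(205,240)]):
        print((u,v),P[v,u].round(3))
E
python3 - <<'E'
import cv2
import sys; sys.path.insert(0,'.')
im=cv2.imread('pics/top0.png')
cv2.imwrite('pics/top0a.png',cv2.resize(im[165:285,60:320],None,fx=3,fy=3,interpolation=cv2.INTER_CUBIC))
cv2.imwrite('pics/top0b.png',cv2.resize(im[180:260,340:450],None,fx=7,fy=7,interpolation=cv2.INTER_CUBIC))
E
```

```text
top0 [[229.0, 388.0], [-32.0, 338.0], [234.0, 220.0]]
(138, 223) [0.478 0.281 0.054]
(90, 232) [0.448 0.433 0.039]
(178, 215) [0.507 0.167 0.037]
(256, 222) [ 0.489 -0.07   0.066]
(387, 213) [ 0.534 -0.471 -0.   ]
(378, 217) [ 0.517 -0.435  0.029]
(370, 212) [ 0.533 -0.412  0.023]
(401, 212) [ 0.535 -0.508  0.023]
(434, 256) [ 0.401 -0.584  0.086]
(187, 180) [0.605 0.135 0.086]
(300, 395) [ 0.116 -0.183  0.465]
(230, 395) [ 0.062 -0.033  0.289]
(20, 300) [ 0.163  1.112 -0.748]
(150, 340) [0.132 0.241 0.002]
(345, 330) [ 0.219 -0.294  0.303]
scene0 [[98.0, 285.0], [33.0, 109.0], [242.0, 206.0]]
(360, 270) [ 0.512 -0.471  0.043]
(345, 272) [ 0.512 -0.422  0.001]
(375, 278) [nan nan nan]
(375, 315) [ 0.396 -0.61   0.079]
(240, 160) [0.595 0.12  0.074]
(15, 60) [0.139 0.638 0.411]
(322, 198) [ 0.223 -0.589  0.489]
(205, 240) [ 0.205 -0.239  0.187]
```

View pics/top0a.png

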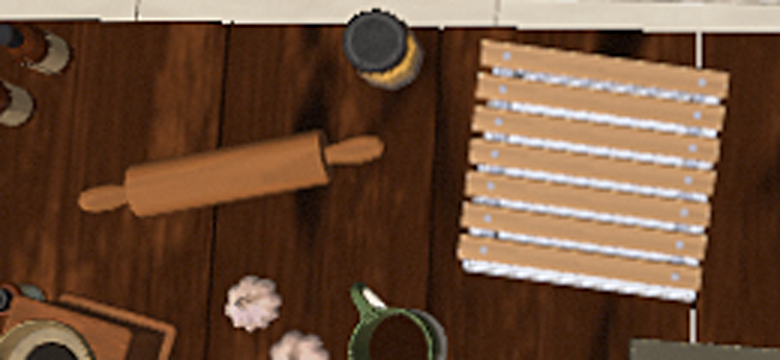

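View pics/top0b.png

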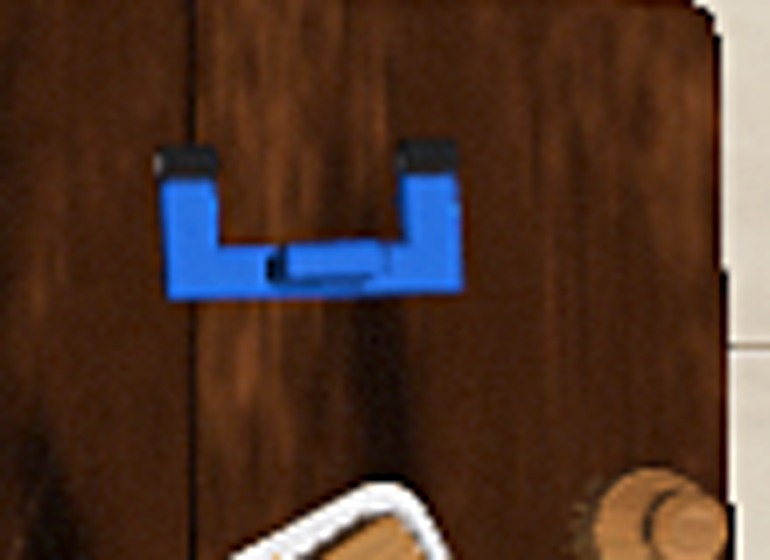

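```bash
python3 - <<'E'
from h import *
A=[]
for t in('top0','scene0'):
    P=cloud(load(t)).reshape(-1,3); A.append(P[~np.isnan(P[:,0])])
P=np.vstack(A)
P=P[(P[:,2]>.12)&(P[:,0]>-.1)&(P[:,1]<.3)&(P[:,0]<.9)&(P[:,1]>-.9)&(P[:,2]<.9)]
r=np.hypot(P[:,0],P[:,1]);az=np.degrees(np.arctan2(P[:,1],P[:,0]))
print('max z by az (rows) and r bin .1..0.8')
for a in range(-100,30,5):
    print(a,[ (lambda s: (s.max().round(2),s.size) if s.size else 0)(P[(az>=a)&(az<a+5)&(r>=b)&(r<b+.1),2]) for b in np.arange(.1,.8,.1)])
E
```

```text
max z by az (rows) and r bin .1..0.8
-100 [0, 0, 0, 0, 0, 0, 0]
-95 [0, 0, 0, 0, 0, 0, 0]
-90 [0, 0, 0, 0, 0, 0, 0]
-85 [0, 0, 0, 0, 0, 0, 0]
-80 [0, (np.float64(0.35), 175), (np.float64(0.22), 316), 0, 0, 0, 0]
-75 [0, (np.float64(0.52), 552), (np.float64(0.52), 790), (np.float64(0.22), 103), 0, (np.float64(0.49), 49), 0]
-70 [0, (np.float64(0.52), 620), (np.float64(0.51), 1290), (np.float64(0.48), 863), (np.float64(0.47), 580), (np.float64(0.49), 266), 0]
-65 [(np.float64(0.39), 168), (np.float64(0.48), 948), (np.float64(0.48), 2423), (np.float64(0.47), 1070), (np.float64(0.43), 48), 0, 0]
-60 [(np.float64(0.39), 243), (np.float64(0.47), 986), (np.float64(0.45), 913), (np.float64(0.45), 515), 0, 0, 0]
-55 [(np.float64(0.4), 171), (np.float64(0.47), 580), (np.float64(0.47), 1655), (np.float64(0.47), 877), 0, 0, 0]
-50 [(np.float64(0.39), 118), (np.float64(0.41), 793), (np.float64(0.4), 768), (np.float64(0.22), 286), 0, 0, 0]
-45 [(np.float64(0.32), 92), (np.float64(0.42), 612), (np.float64(0.46), 922), (np.float64(0.21), 27), 0, 0, 0]
-40 [(np.float64(0.33), 181), (np.float64(0.45),
[... 427 characters left out ...]
2), 239), (np.float64(0.42), 218), (np.float64(0.32), 61), 0, 0, 0, 0]
-10 [(np.float64(0.42), 122), (np.float64(0.43), 165), (np.float64(0.32), 18), 0, 0, 0, 0]
-5 [(np.float64(0.43), 154), (np.float64(0.45), 279), 0, 0, 0, 0, 0]
0 [(np.float64(0.43), 173), (np.float64(0.46), 201), 0, 0, 0, 0, 0]
5 [(np.float64(0.45), 61), (np.float64(0.46), 177), 0, 0, 0, 0, 0]
10 [(np.float64(0.46), 147), (np.float64(0.46), 180), 0, 0, 0, 0, 0]
15 [(np.float64(0.46), 129), (np.float64(0.43), 123), (np.float64(0.42), 4), 0, 0, 0, 0]
20 [(np.float64(0.46), 27), (np.float64(0.46), 138), (np.float64(0.44), 49), 0, 0, 0, 0]
25 [(np.float64(0.47), 53), (np.float64(0.48), 49), (np.float64(0.44), 27), 0, 0, 0, 0]
```

```bash
python3 - <<'E'
import cv2
im=cv2.imread('pics/scene0.png')
cv2.imwrite('pics/scene0a.png',cv2.resize(im[60:340,50:350],None,fx=2.1,fy=2.1,interpolation=cv2.INTER_CUBIC))
E
```

```text
(no output)
```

View pics/scene0a.png

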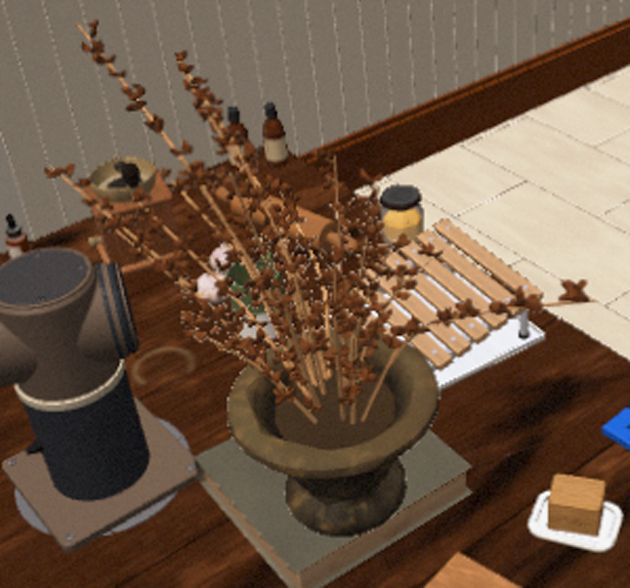

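```bash
cat > fit.py <<'E'
from h import *
from scipy.optimize import minimize
d=load('top0');P=cloud(d);im=d['pixels'].astype(float)
H,W=P.shape[:2]; S=8
def render(polys,box,z=None):
    u0,v0,u1,v1=box; m=np.zeros(((v1-v0)*S,(u1-u0)*S),np.uint8)
    for p in polys:
        q=((proj(d,p)-[u0,v0]+.5)*S*16).round().astype(np.int32)
        cv2.fillPoly(m,[q],255,shift=4)
    return cv2.resize(m,(u1-u0,v1-v0),interpolation=cv2.INTER_AREA)/255.
# rack
box=(205,170,312,275); u0,v0,u1,v1=box
sub=im[v0:v1,u0:u1]; 
m=((sub[...,0]-sub[...,2]>45)&(sub[...,0]>140)).astype(float)
cv2.imwrite('pics/rm.png',cv2.resize((m*255).astype(np.uint8),None,fx=5,fy=5,interpolation=0))
t=np.radians(14)
def rackR(yaw):
    c,s=np.cos(yaw),np.sin(yaw)
    Rz=np.array([[c,-s,0],[s,c,0],[0,0,1]])
    Ry=np.array([[np.cos(t),0,-np.sin(t)],[0,1,0],[np.sin(t),0,np.cos(t)]])
    return Rz@Ry
def polys(p):
    R=rackR(p[2]);o=np.array([p[0],p[1],.066]); out=[]
    for k in range(-3,4):
        q=np.array([[32*k-12,-120,0],[32*k+12,-120,0],[32*k+12,120,0],[32*k-12,120,0]])/1000
        out.append(q@R.T+o)
    return out
soft=cv2.GaussianBlur(np.clip((sub[...,0]-sub[...,2]-15)/60,0,1),(0,0),.5)
cost=lambda p:((cv2.GaussianBlur(render(polys(p),box),(0,0),.7)-soft)**2).mean()
best=None
for x in np.arange(.47,.53,.01):
  for y in np.arange(-.09,-.04,.01):
    for w in(-.15,-.1,-.05):
      c=cost((x,y,w))
      if best is None or c<best[0]:best=(c,(x,y,w))
r=minimize(cost,best[1],method='Nelder-Mead',options=dict(initial_simplex=np.array(best[1])+np.vstack([np.zeros(3),np.diag([.005,.005,.03])]),xatol=1e-5,fatol=1e-9))
print('rack deck x,y,yaw',r.x,np.degrees(r.x[2]),r.fun,best)
# depth check
R=rackR(r.x[2]);Q=(P-np.array([r.x[0],r.x[1],.066]))@R
sel=(abs(Q[...,0])<.11)&(abs(Q[...,1])<.115)&(abs(Q[...,2])<.008)
q=Q[sel];A=np.c_[q[:,:2],np.ones(len(q))];print('plane resid',np.linalg.lstsq(A,q[:,2],rcond=None)[0],len(q))
v=cv2.resize(np.ascontiguousarray(d['pixels'][v0:v1,u0:u1,::-1]),None,fx=5,fy=5,interpolation=cv2.INTER_CUBIC)
for p in polys(r.x):
    cv2.polylines(v,[((proj(d,p)-[u0,v0]+.5)*5).astype(int).astype(np.int32)],True,(0,255,0),1)
cv2.imwrite('pics/rackfit.png',v)
# chock
B=im; blue=(B[...,2]-B[...,0]>50)&(B[...,1]<150)
Z=P[...,2]
pts=P[blue&(Z>.004)]; print('blue',len(pts),'z hist',np.histogram(pts[:,2],bins=np.arange(0,.07,.005)))
for nm,lo,hi in(('tab',.045,.065),('bar',.015,.032)):
    q=pts[(pts[:,2]>lo)&(pts[:,2]<hi)]
    if len(q)>5: print(nm,len(q),q.mean(0),q.min(0),q.max(0),cv2.minAreaRect((q[:,:2]*1000).astype(np.float32)))
blk=(B.max(-1)<80)&(Z>.012)&(Z<.04)&(P[...,0]>.5)&(P[...,0]<.58)&(P[...,1]<-.38)&(P[...,1]>-.54)
q=P[blk];
for s in(q[q[:,1]>-.46],q[q[:,1]<-.46]): print('bump',len(s),s.mean(0) if len(s) else 0)
# pin
sel=(Z>.008)&(Z<.07)&(P[...,0]>.42)&(P[...,0]<.54)&(P[...,1]>.13)&(P[...,1]<.46)&(im[...,0]-im[...,2]>40)
q=P[sel];c=q.mean(0);u,s,vt=np.linalg.svd(q-c);a=vt[0];l=(q-c)@a
print('pin',len(q),c,a,np.degrees(np.arctan2(a[1],a[0])),l.min(),l.max(),'mid',c+a*(l.min()+l.max())/2)
bar=q[q[:,2]>.04]
c2=bar.mean(0);u,s,vt=np.linalg.svd(bar-c2);a=vt[0];l=(bar-c2)@a;print('barrel',c2+a*(l.min()+l.max())/2,a,l.max()-l.min(),bar[:,2].max())
E
python3 fit.py
```

```text
rack deck x,y,yaw [ 0.49772916 -0.04744727 -0.11208557] -6.42202995716858 0.16174025262152608 (np.float64(0.1891535874441831), (np.float64(0.5), np.float64(-0.05000000000000002), -0.1))
plane resid [0.00150302 0.00084872 0.00011341] 4210
blue 450 z hist (array([  0,   2,  11,  73, 221,  53,   6,   3,   1,   7,  31,  41,   1,
         0]), array([0.   , 0.005, 0.01 , 0.015, 0.02 , 0.025, 0.03 , 0.035, 0.04 ,
       0.045, 0.05 , 0.055, 0.06 , 0.065, 0.07 ]))
tab 80 [ 0.51534897 -0.45700131  0.0547404 ] [ 0.50846555 -0.47749089  0.0456939 ] [ 0.52442749 -0.43597895  0.06004676] ((516.2194213867188, -456.81146240234375), (15.093039512634277, 41.523990631103516), 2.4895527362823486)
bar 351 [ 0.52583811 -0.45290147  0.02231903] [ 0.50446971 -0.52051359  0.01511714] [ 0.5573263  -0.3907854   0.03092718] ((531.0704956054688, -455.30267333984375), (50.10316467285156, 129.24131774902344), 1.6155815124511719)
bump 48 [ 0.55021184 -0.40267591  0.02606196]
bump 39 [ 0.56467169 -0.50554645  0.02492892]
pin 1483 [0.48035629 0.2901894  0.0468568 ] [-0.21487469  0.9766303   0.00470466] 102.40831511205032 -0.15391946627849473 0.16102893999255533 mid [0.47959246 0.29366106 0.04687352]
barrel [0.4814109  0.29182777 0.05045611] [-2.12469249e-01  9.77167369e-01  8.66626379e-04] 0.3060098679418619 0.06111728638939015
```

View pics/rackfit.png

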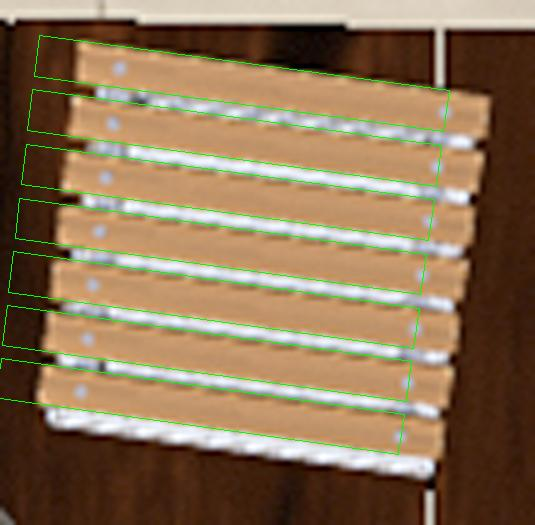

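```bash
sed -i "s/^soft=.*/soft=cv2.GaussianBlur(np.clip((sub[...,0]-sub[...,2]-40)\/40,0,1)*(sub[...,0]>110),(0,0),.5)/; s/np.arange(-.09,-.04,.01)/np.arange(-.09,-.05,.005)/" fit.py; python3 fit.py | head -3
```

```text
rack deck x,y,yaw [ 0.49507478 -0.0713683  -0.11192434] -6.412792550483337 0.016141626242719587 (np.float64(0.10469875632802332), (np.float64(0.49), np.float64(-0.07499999999999998), -0.1))
plane resid [0.00168173 0.00087194 0.00011407] 4630
blue 450 z hist (array([  0,   2,  11,  73, 221,  53,   6,   3,   1,   7,  31,  41,   1,
```

View pics/rackfit.png

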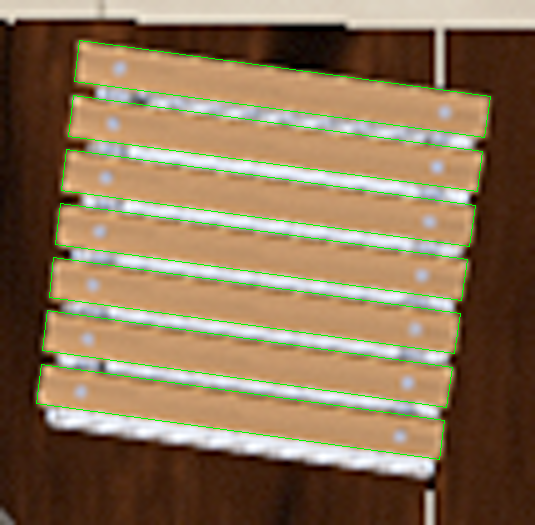

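```bash
cat > fitc.py <<'E'
exec(open('fit.py').read().split('# rack')[0])
box=(355,190,415,235);u0,v0,u1,v1=box
sub=im[v0:v1,u0:u1]
soft=np.clip((sub[...,2]-sub[...,0]-10)/90,0,1)
cv2.imwrite('pics/cm.png',cv2.resize((soft*255).astype(np.uint8),None,fx=9,fy=9,interpolation=0))
def hull(p3):
    q=proj(d,p3).astype(np.float32); return cv2.convexHull(q)[:,0]
def box3(x0,x1,y0,y1,z0,z1): return np.array([[x,y,z] for x in(x0,x1) for y in(y0,y1) for z in(z0,z1)])
def T(p,q):
    c,s=np.cos(p[2]),np.sin(p[2]); return q@np.array([[c,-s,0],[s,c,0],[0,0,1]]).T+[p[0],p[1],0]
def ren(p):
    m=np.zeros(((v1-v0)*S,(u1-u0)*S),np.uint8)
    w,bx,ht=p[3],p[4],.0235
    for b in(box3(-.0274,bx,-.065,.065,.008,ht),box3(-.0274,.026,.065-w,.065,.008,ht),box3(-.0274,.026,-.065,-.065+w,.008,ht),box3(-.024,-.008,-.022,.022,ht,.056)):
        q=((hull(T(p,b))-[u0,v0]+.5)*S*16).round().astype(np.int32); cv2.fillPoly(m,[q],255,shift=4)
    return cv2.resize(m,(u1-u0,v1-v0),interpolation=cv2.INTER_AREA)/255.
cost=lambda p:((cv2.GaussianBlur(ren(p),(0,0),.6)-soft)**2).mean()
p0=np.array([.532,-.456,.03,.024,-.005])
r=minimize(cost,p0,method='Nelder-Mead',options=dict(initial_simplex=p0+np.vstack([np.zeros(5),np.diag([.006,.006,.04,.004,.004])]),xatol=1e-5,fatol=1e-9,maxiter=800))
print(r.x,np.degrees(r.x[2]),r.fun,'tab',T(r.x,np.array([[-.016,0,.036]])))
v=cv2.resize(np.ascontiguousarray(d['pixels'][v0:v1,u0:u1,::-1]),None,fx=10,fy=10,interpolation=cv2.INTER_CUBIC)
for b in(box3(-.0274,.0406,-.065,.065,.0235,.0235),box3(-.024,-.008,-.022,.022,.056,.056)):
    cv2.polylines(v,[((hull(T(r.x,b))-[u0,v0]+.5)*10).astype(np.int32)],True,(0,255,0),1)
cv2.imwrite('pics/cfit.png',v)
s=get_state();print(s['eef_pos'])
from scipy.spatial.transform import Rotation as Ro
print(Ro.from_quat(s['tcp_rot']).as_matrix().round(3))
E
python3 fitc.py
```

```text
[ 0.53172755 -0.45655859  0.05138468  0.02219215 -0.00510133] 2.9441250621999333 0.0077549486639334544 tab [[ 0.51574867 -0.45738038  0.036     ]]
[0.15019476 0.65746911 0.23006215]
[[-0.975  0.223 -0.001]
 [ 0.223  0.975 -0.002]
 [ 0.    -0.002 -1.   ]]
```

View pics/cfit.png

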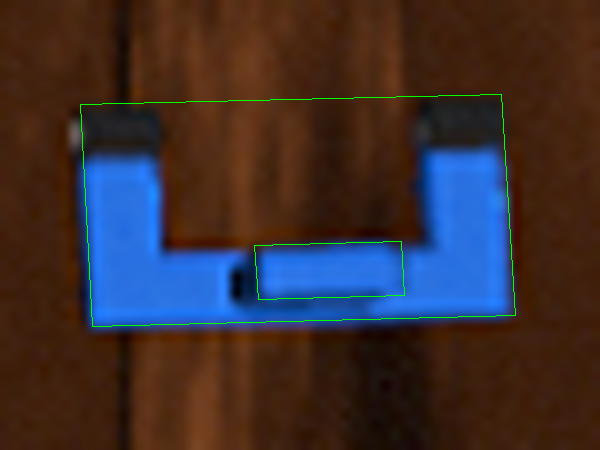

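>>> {"op": "step_arm", "data": {"targets": [[[1,0,0,0,-0.79],[1,0,0,0,-0.79],[1,0,0,0,-0.79],[1,0,0,0,-0.79],[1,-0.63,-0.58,0,0],[1,-0.63,-0.58,0,0],[1,-0.63,-0.58,0,0],[1,-0.63,-0.58,0,0],[1,-0.63,-0.58,0,0],[1,-0.63,-0.58,0,0]]]}}

```text
time: 0.93
eef_pos: [0.3093, 0.5253, 0.2307]
tcp_rot: [-0.026, 1.0, -0.0, -0.0]
contact_force: [0.8, 0.2, -0.5]
opening: 0.997
```

>>> {"op": "step_arm", "data": {"targets": [[[1,-0.63,-0.58,0,0],[1,-0.63,-0.58,0,0],[1,-0.63,-0.58,0,0],[1,-0.63,-0.58,0,0],[1,-0.63,-0.58,0,0],[1,-0.63,-0.58,0,0],[1,-0.63,-0.58,0,0],[1,-0.63,-0.58,0,0]]]}}

```text
time: 1.6
eef_pos: [0.5201, 0.3502, 0.2307]
tcp_rot: [-0.025, 1.0, -0.0, -0.001]
contact_force: [0.5, 0.1, -0.2]
opening: 0.993
```

>>> {"op": "step_arm", "data": {"targets": [[[1,-0.09,-0.9,-0.1,0],[1,-0.09,-0.9,-0.1,0],[1,-0.09,-0.9,-0.1,0],[1,-0.09,-0.9,-0.1,0],[1,-0.09,-0.9,-0.1,0],[1,-0.09,-0.9,-0.1,0],[1,-0.09,-0.9,-0.1,0],[1,-0.09,-0.9,-0.1,0],[1,-0.09,-0.9,0,0],[1,-0.09,-0.9,0,0]]]}}

```text
time: 2.43
eef_pos: [0.5734, -0.0078, 0.2633]
tcp_rot: [-0.025, 1.0, 0.0, 0.0]
contact_force: [0.1, -0.0, -0.5]
opening: 0.997
```

```bash
python3 - <<'E'
from h import *
snap('scene','s1'); s=get_state(); print(s['qpos'].round(3),s['eef_pos'],s['contact_force'])
E
```

```text
[-0.198  0.042  1.795 -0.005  1.303 -1.814] [ 0.57434425 -0.01380854  0.26305314] [ 1.36574826 -3.46791172 -0.40269911]
```

View pics/s1.png

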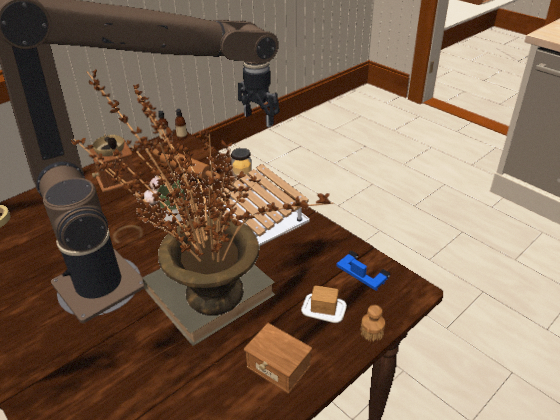

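>>> {"op": "step_arm", "data": {"targets": [[[1,0.17,-0.9,0,0],[1,0.17,-0.9,0,0],[1,0.17,-0.9,0,0],[1,0.17,-0.9,0,0],[1,0.17,-0.9,0,0],[1,0.17,-0.9,0,0],[1,0.17,-0.9,0,0],[1,0.17,-0.9,0,0],[1,0.17,-0.9,0,0],[1,0.17,-0.9,0,0]]]}}

```text
time: 3.32
eef_pos: [0.5234, -0.3704, 0.2627]
tcp_rot: [-0.025, 1.0, 0.0, -0.0]
contact_force: [-0.2, -0.2, -0.3]
opening: 0.999
```

>>> {"op": "step_arm", "data": {"targets": [[[1,0.17,-0.9,0,0],[1,0.17,-0.9,0,0],[1,0,0,0.5,0],[1,0,0,0.5,0],[1,0,0,0.5,0]]]}}

```text
time: 3.73
eef_pos: [0.5137, -0.4424, 0.2021]
tcp_rot: [-0.025, 1.0, 0.0, -0.0]
contact_force: [0.0, 0.5, -0.1]
opening: 1.003
```

```bash
python3 - <<'E'
from h import *
snap('top','t2'); snap('scene','s2'); s=get_state(); print(s['qpos'].round(3),s['eef_pos'],s['contact_force'])
im=cv2.imread('pics/t2.png'); cv2.imwrite('pics/t2a.png',cv2.resize(im[150:270,340:450],None,fx=5,fy=5,interpolation=cv2.INTER_CUBIC))
E
```

```text
[-0.859  0.318  1.6    0.     1.234 -2.481] [ 0.51216557 -0.43963096  0.19751177] [ 0.34993187 -0.02477534 -0.53255745]
```

View pics/s2.png

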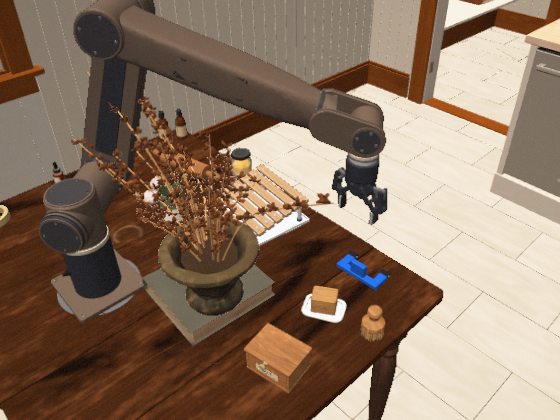

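View pics/t2a.png

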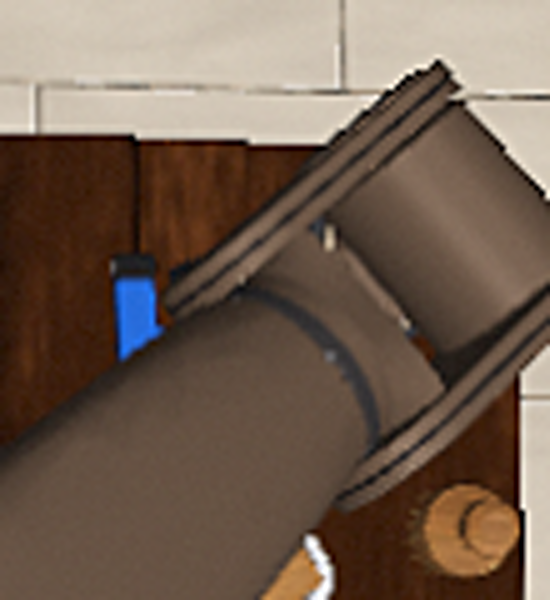

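>>> {"op": "step_arm", "data": {"targets": [[[1,-0.07,-0.45,0,0],[1,0,0,0.7,0],[1,0,0,0.7,0],[1,0,0,0.7,0],[1,0,0,0.7,0],[1,0,0,0,0],[1,0,0,0,0]]]}}

```text
time: 4.42
eef_pos: [0.5174, -0.4585, 0.0903]
tcp_rot: [-0.026, 1.0, 0.001, -0.001]
contact_force: [0.1, -0.4, 0.8]
opening: 1.0
```

```bash
python3 - <<'E'
from h import *
snap('top','t3'); snap('scene','s3'); s=get_state(); print(s['qpos'].round(3),s['eef_pos'],s['contact_force'])
im=cv2.imread('pics/s3.png'); cv2.imwrite('pics/s3a.png',cv2.resize(im[180:320,280:440],None,fx=5,fy=5,interpolation=cv2.INTER_CUBIC)[:600,:800])
E
```

```text
[-0.872  0.454  1.621  0.     1.062 -2.494] [ 0.51911282 -0.46060277  0.09429844] [-0.27094169 -0.55084261  0.39201694]
```

View pics/s3a.png

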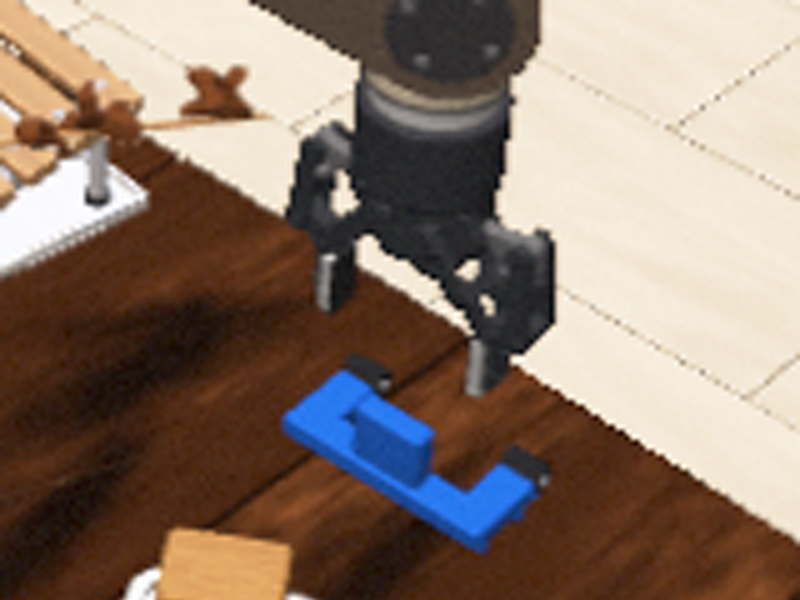

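>>> {"op": "step_arm", "data": {"targets": [[[1,0,0,0,0],[1,0,0,0,0],[1,0,0,0,0]]]}}

```text
time: 4.77
eef_pos: [0.5186, -0.4603, 0.0936]
tcp_rot: [-0.026, 1.0, -0.001, 0.001]
contact_force: [0.4, 0.4, 0.3]
opening: 1.001
```

```bash
python3 - <<'E'
from h import *
for i in range(3):
    read_camera('top'); s=get_state(); print(s['time'],s['eef_pos'],s['dq'].round(3))
E
```

```text
4.8167 [ 0.51836225 -0.46009525  0.09299513] [-0.001  0.009  0.009  0.    -0.002 -0.002]
4.8667 [ 0.51817957 -0.45989582  0.09252474] [-0.002  0.008  0.007  0.    -0.001  0.001]
4.9167 [ 0.51803573 -0.45974981  0.09211854] [-0.001  0.009  0.006 -0.001 -0.003  0.   ]
```

>>> {"op": "step_arm", "data": {"targets": [[[1,0.04,0.07,0.25,0],[1,0,0,0.35,0],[1,0,0,0.35,0],[1,0,0,0.35,0],[1,0,0,0.2,0],[1,0,0,0.09,0],[1,0,0,0,0],[1,0,0,0,0],[1,0,0,0,0],[1,0,0,0,0]]]}}

```text
time: 5.75
eef_pos: [0.5167, -0.4575, 0.0289]
tcp_rot: [-0.025, 1.0, -0.001, 0.001]
contact_force: [-0.4, 0.3, 0.5]
opening: 1.0
```

```bash
python3 - <<'E'
from h import *
snap('scene','s4'); s=get_state(); print(s['qpos'].round(3),s['eef_pos'],s['contact_force'])
im=cv2.imread('pics/s4.png'); cv2.imwrite('pics/s4a.png',cv2.resize(im[200:310,300:420],None,fx=5,fy=5,interpolation=cv2.INTER_CUBIC)[:600,:800])
E
```

```text
[-0.871  0.531  1.649 -0.     0.96  -2.493] [ 0.51661185 -0.45743042  0.02888923] [-0.42025542  0.02690668 -0.71289668]
```

View pics/s4a.png

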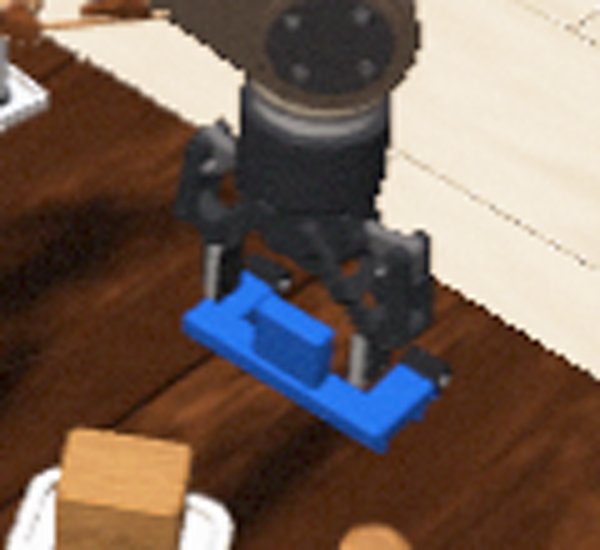

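>>> {"op": "step_arm", "data": {"targets": [[[0.6,0,0,0,0],[0.45,0,0,0,0],[0.3,0,0,0,0],[0.3,0,0,0,0],[0.3,0,0,0,0],[0.3,0,0,0,0]]], "squeeze": 40}}

```text
time: 6.3
eef_pos: [0.5163, -0.4571, 0.0282]
tcp_rot: [-0.025, 1.0, -0.0, 0.0]
contact_force: [-0.4, -0.5, 2.4]
opening: 0.507
```

>>> {"op": "step_arm", "data": {"targets": [[[0.3,0,0,-0.2,0],[0.3,0,0,-0.4,0],[0.3,0,0,-0.7,0],[0.3,0,0,-0.7,0],[0.3,0,0,-0.7,0],[0.3,0,0,-0.7,0],[0.3,0,0,-0.5,0],[0.3,0,0,-0.3,0]]]}}

```text
time: 6.97
eef_pos: [0.517, -0.4577, 0.201]
tcp_rot: [-0.026, 1.0, -0.002, 0.002]
contact_force: [1.1, 0.3, -0.8]
opening: 0.507
```

```bash
python3 - <<'E'
from h import *
snap('scene','s5'); s=get_state(); print(s['qpos'].round(3),s['eef_pos'],s['contact_force'],s['opening'])
im=cv2.imread('pics/s5.png'); cv2.imwrite('pics/s5a.png',cv2.resize(im[160:300,300:420],None,fx=4,fy=4,interpolation=cv2.INTER_CUBIC)[:600,:800])
E
```

```text
[-0.871  0.339  1.564  0.     1.23  -2.493] [ 0.51754411 -0.45831991  0.20248878] [ 0.36108453 -1.06326943  0.64130035] 0.5063914319303789
```

View pics/s5a.png

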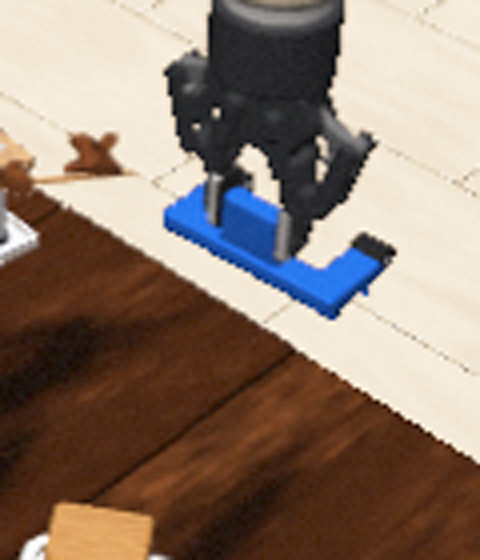

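>>> {"op": "step_arm", "data": {"targets": [[[0.3,0,0,0,0.93],[0.3,0,0,0,0.93],[0.3,0.165,0.794,0,0],[0.3,0.165,0.794,0,0],[0.3,0.165,0.794,0,0],[0.3,0.165,0.794,0,0],[0.3,0.165,0.794,0,0],[0.3,0.165,0.794,0,0]]]}}

```text
time: 7.68
eef_pos: [0.4968, -0.2609, 0.1943]
tcp_rot: [0.056, 0.998, 0.001, -0.001]
contact_force: [0.3, 0.8, -0.8]
opening: 0.508
```

>>> {"op": "step_arm", "data": {"targets": [[[0.3,0.165,0.794,0,0],[0.3,0.165,0.794,0,0],[0.3,0.165,0.794,0,0],[0.3,0.165,0.794,0,0],[0.3,0.165,0.794,0,0],[0.3,0.165,0.794,0,0],[0.3,0,0,0.5,0],[0.3,0,0,0.5,0],[0.3,0,0,0.5,0],[0.3,0,0,0.2,0]]]}}

```text
time: 8.52
eef_pos: [0.477, -0.0679, 0.1239]
tcp_rot: [0.055, 0.998, 0.001, -0.003]
contact_force: [-1.0, -0.8, -2.4]
opening: 0.508
```

>>> {"op": "step_arm", "data": {"targets": [[[0.3,0,0,0,0],[0.3,0,0,0,0],[0.3,0,0,0,0],[0.3,0,0,0,0],[0.3,0,0,0,0],[0.3,0,0,0,0],[0.3,0,0,0,0]]]}}

```text
time: 9.1
eef_pos: [0.48, -0.0694, 0.1283]
tcp_rot: [0.056, 0.998, -0.0, 0.001]
contact_force: [0.9, -0.4, -0.9]
opening: 0.508
```

```bash
python3 - <<'E'
from h import *
snap('scene','s6');snap('top','t6'); s=get_state(); print(s['qpos'].round(3),s['eef_pos'],s['tcp_rot'],s['contact_force'],s['opening'])
im=cv2.imread('pics/s6.png'); cv2.imwrite('pics/s6a.png',cv2.resize(im[100:260,200:340],None,fx=3.7,fy=3.7,interpolation=cv2.INTER_CUBIC)[:600,:800])
im=cv2.imread('pics/t6.png'); cv2.imwrite('pics/t6a.png',cv2.resize(im[160:300,190:330],None,fx=4,fy=4,interpolation=cv2.INTER_CUBIC)[:600,:800])
E
```

```text
[-0.353 -0.023  2.121 -0.     1.043 -1.812] [ 0.47985883 -0.06933515  0.12800289] [ 5.56908481e-02  9.98448030e-01 -7.50550556e-05  2.36045855e-04] [-0.30472913 -0.4727468  -1.79357192] 0.5062629985723586
```

View pics/s6a.png

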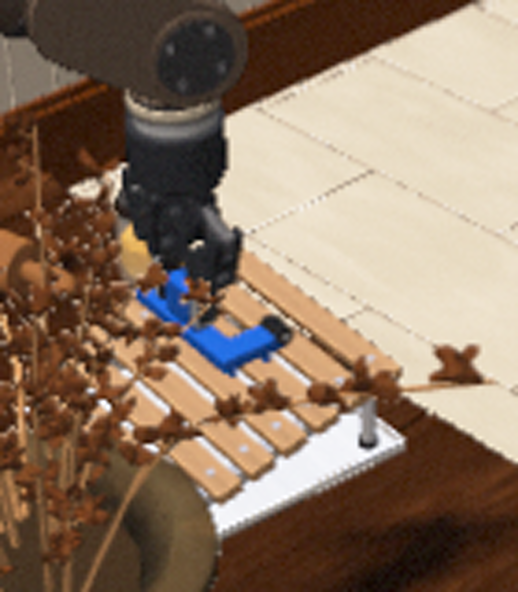

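View pics/t6a.png

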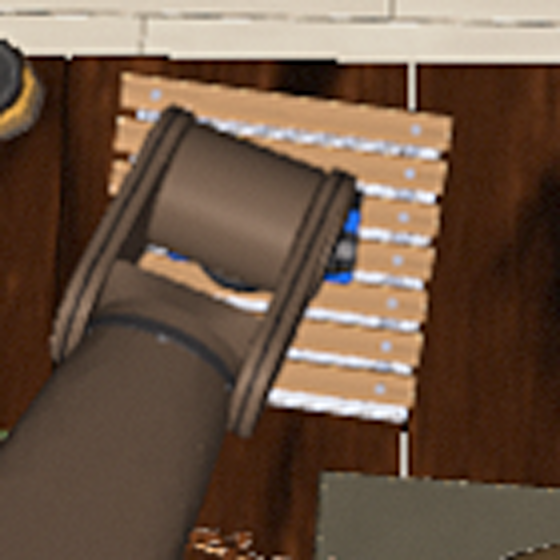

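>>> {"op": "step_arm", "data": {"targets": [[[0.3,0,0,0.2,0],[0.3,0,0,0.2,0],[0.3,0,0,0.15,0],[0.3,0,0,0.1,0],[0.3,0,0,0,0],[0.3,0,0,0,0],[0.3,0,0,0,0],[0.3,0,0,0,0]]]}}

```text
time: 9.87
eef_pos: [0.4801, -0.0694, 0.1021]
tcp_rot: [0.056, 0.998, -0.0, 0.0]
contact_force: [-0.3, 0.2, -1.7]
opening: 0.503
```

>>> {"op": "step_arm", "data": {"targets": [[[0.3,0,0,0.05,0],[0.3,0,0,0.05,0],[0.3,0,0,0,0],[0.3,0,0,0,0]]]}}

```text
time: 10.2
eef_pos: [0.4796, -0.0692, 0.0976]
tcp_rot: [0.056, 0.998, 0.0, -0.0]
contact_force: [0.8, -0.2, -2.1]
opening: 0.504
```

>>> {"op": "step_arm", "data": {"targets": [[[0.3,0,0,0.05,0],[0.3,0,0,0,0],[0.3,0,0,0,0]]]}}

```text
time: 10.45
eef_pos: [0.4795, -0.0692, 0.0954]
tcp_rot: [0.056, 0.998, 0.0, -0.0]
contact_force: [0.1, -0.4, -2.1]
opening: 0.508
```

>>> {"op": "step_arm", "data": {"targets": [[[0.3,0,0,0.05,0],[0.3,0,0,0,0],[0.3,0,0,0,0]]]}}

```text
time: 10.7
eef_pos: [0.4799, -0.0693, 0.0943]
tcp_rot: [0.056, 0.998, -0.0, 0.0]
contact_force: [-2.4, 0.2, 3.2]
opening: 0.51
```

>>> {"op": "step_arm", "data": {"targets": [[[0.3,0,0,0.05,0],[0.3,0,0,0,0],[0.3,0,0,0,0]]]}}

```text
time: 10.95
eef_pos: [0.4795, -0.0693, 0.0933]
tcp_rot: [0.056, 0.998, -0.0, -0.001]
contact_force: [-9.0, 1.4, 10.9]
opening: 0.508
```

>>> {"op": "step_arm", "data": {"targets": [[[0.3,0.04,0,0,0],[0.3,0,0,0,0],[0.3,0,0,0,0]]]}}

```text
time: 11.2
eef_pos: [0.4793, -0.0693, 0.0932]
tcp_rot: [0.056, 0.998, -0.0, 0.001]
contact_force: [-2.7, 1.1, 6.5]
opening: 0.503
```

>>> {"op": "step_arm", "data": {"targets": [[[0.3,0.03,0,0,0],[0.3,0,0,0,0],[0.3,0,0,0,0]]]}}

```text
time: 11.45
eef_pos: [0.4786, -0.0693, 0.0929]
tcp_rot: [0.056, 0.998, -0.0, 0.002]
contact_force: [2.1, 1.1, 5.2]
opening: 0.505
```

>>> {"op": "step_arm", "data": {"targets": [[[0.3,0.02,0,0.05,0],[0.3,0.03,0,0.05,0],[0.3,0,0,0,0],[0.3,0,0,0,0]]], "squeeze": 20}}

```text
time: 11.78
eef_pos: [0.4758, -0.069, 0.0888]
tcp_rot: [0.056, 0.998, -0.0, 0.001]
contact_force: [-1.2, 0.0, 7.6]
opening: 0.504
```

>>> {"op": "step_arm", "data": {"targets": [[[0.3,0.04,0,0.05,0],[0.3,0.03,0,0.05,0],[0.3,0,0,0,0],[0.3,0,0,0,0]]], "squeeze": 20}}

```text
time: 12.12
eef_pos: [0.4734, -0.0688, 0.0848]
tcp_rot: [0.056, 0.998, -0.0, 0.002]
contact_force: [-0.2, 0.9, 6.8]
opening: 0.506
```

>>> {"op": "step_arm", "data": {"targets": [[[0.3,0.03,0,0.05,0],[0.3,0.01,0,0.04,0],[0.3,0,0,0,0],[0.3,0,0,0,0]]]}}

```text
time: 12.45
eef_pos: [0.4714, -0.0685, 0.0811]
tcp_rot: [0.056, 0.998, -0.0, 0.001]
contact_force: [-1.4, 0.3, 8.4]
opening: 0.506
```

```bash
python3 - <<'E'
from h import *
snap('scene','s7'); s=get_state(); print(s['eef_pos'],s['contact_force'],s['opening'])
im=cv2.imread('pics/s7.png'); cv2.imwrite('pics/s7a.png',cv2.resize(im[130:250,210:320],None,fx=5,fy=5,interpolation=cv2.INTER_CUBIC)[:600,:800])
E
```

```text
[ 0.47143119 -0.06850958  0.08105267] [-1.08004663  0.96585992  6.07629442] 0.5055456362168241
```

View pics/s7a.png

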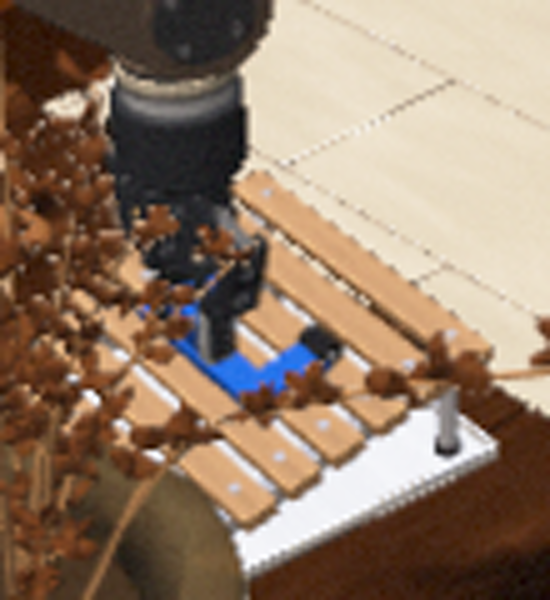

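>>> {"op": "step_arm", "data": {"targets": [[[0.3,0.01,0,0.05,0],[0.3,0,0,0.03,0],[0.3,0,0,0,0],[0.3,0,0,0,0]]]}}

```text
time: 12.83
eef_pos: [0.4712, -0.0685, 0.0804]
tcp_rot: [0.056, 0.998, -0.0, -0.0]
contact_force: [-8.5, 3.1, 22.3]
opening: 0.512
```

>>> {"op": "step_arm", "data": {"targets": [[[0.3,0,0,0.05,0],[0.3,0,0,0,0],[0.3,0,0,0,0]]]}}

```text
time: 13.08
eef_pos: [0.4712, -0.0685, 0.0803]
tcp_rot: [0.055, 0.998, -0.0, -0.001]
contact_force: [-15.1, 4.3, 34.0]
opening: 0.51
```

>>> {"op": "step_arm", "data": {"targets": [[[0.3,0,0,-0.06,0],[0.3,0,0,-0.06,0],[0.3,0,0,0,0],[0.55,0,0,0,0],[0.65,0,0,0,0],[0.85,0,0,0,0],[0.85,0,0,0,0],[0.85,0,0,0,0]]]}}

```text
time: 13.75
eef_pos: [0.4697, -0.068, 0.079]
tcp_rot: [0.056, 0.998, 0.0, -0.001]
contact_force: [-0.5, 0.1, -0.4]
opening: 0.853
```

>>> {"op": "step_arm", "data": {"targets": [[[0.85,0,0,-0.3,0],[0.85,0,0,-0.5,0],[0.85,0,0,-0.9,0],[0.85,0,0,-0.9,0],[0.85,0,0,-0.9,0],[1,0,0,-0.3,0]]]}}

```text
time: 14.25
eef_pos: [0.4726, -0.069, 0.2379]
tcp_rot: [0.056, 0.998, -0.001, 0.005]
contact_force: [1.2, 0.1, 1.1]
opening: 0.968
```

```bash
python3 - <<'E'
from h import *
snap('scene','s8');snap('top','t8'); s=get_state(); print(s['eef_pos'],s['contact_force'],s['opening'])
im=cv2.imread('pics/s8.png'); cv2.imwrite('pics/s8a.png',cv2.resize(im[130:250,210:320],None,fx=5,fy=5,interpolation=cv2.INTER_CUBIC)[:600,:800])
im=cv2.imread('pics/t8.png'); cv2.imwrite('pics/t8a.png',cv2.resize(im[160:300,190:330],None,fx=4,fy=4,interpolation=cv2.INTER_CUBIC)[:600,:800])
E
```

```text
[ 0.47192611 -0.06879559  0.23514045] [-0.04736577  0.37635586 -1.67423973] 1.0002310354719104
```

View pics/s8a.png

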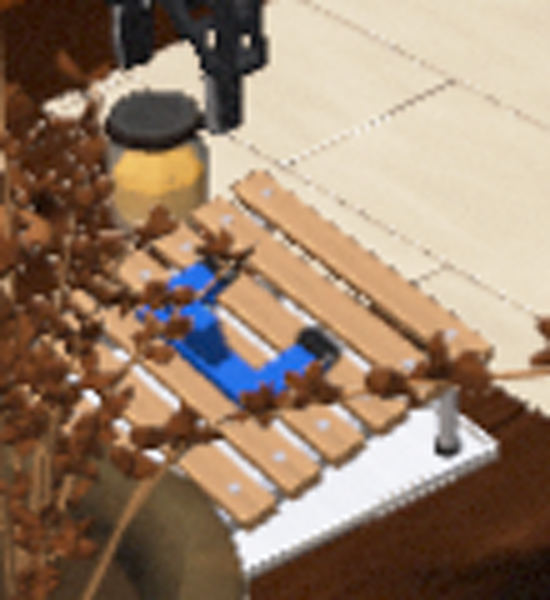

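View pics/t8a.png

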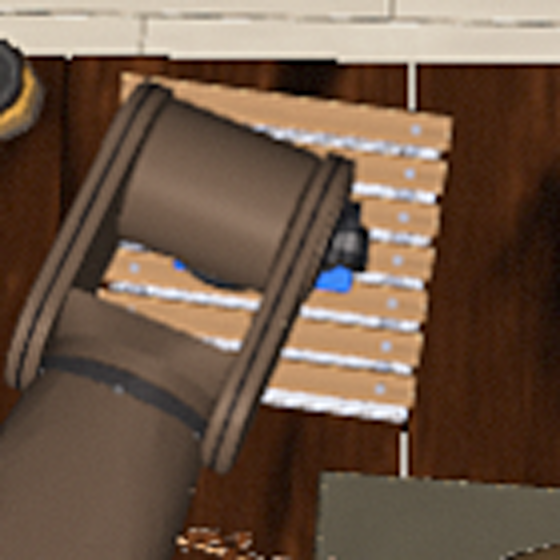

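```bash
cat > fitp.py <<'E'
exec(open('fit.py').read().split('# rack')[0])
box=(75,195,200,250);u0,v0,u1,v1=box
sub=im[v0:v1,u0:u1]
soft=np.clip((sub[...,0]-75)/50,0,1)*np.clip((sub[...,0]-sub[...,2]-20)/30,0,1)
def seg(p,a0,a1,r):
    c,s=np.cos(p[2]),np.sin(p[2]); ph=np.linspace(0,2*np.pi,40)
    q=np.vstack([np.c_[r*np.cos(ph),a+0*ph,.0275+r*np.sin(ph)] for a in(a0,a1)])
    q=q@np.array([[c,-s,0],[s,c,0],[0,0,1]]).T+[p[0],p[1],0]
    return cv2.convexHull(proj(d,q).astype(np.float32))[:,0]
def hs(p): return [seg(p,-.1,.1,.0275),seg(p,-.156,-.1,.0115),seg(p,.1,.156,.0115)]
def ren(p):
    m=np.zeros(((v1-v0)*S,(u1-u0)*S),np.uint8)
    for h_ in hs(p): cv2.fillPoly(m,[((h_-[u0,v0]+.5)*S*16).round().astype(np.int32)],255,shift=4)
    return cv2.resize(m,(u1-u0,v1-v0),interpolation=cv2.INTER_AREA)/255.
cost=lambda p:((cv2.GaussianBlur(ren(p),(0,0),.6)-soft)**2).mean()
p0=np.array([.4805,.293,.214])
r=minimize(cost,p0,method='Nelder-Mead',options=dict(initial_simplex=p0+np.vstack([np.zeros(3),np.diag([.006,.006,.04])]),xatol=1e-5,fatol=1e-9))
print(r.x,np.degrees(r.x[2]),r.fun)
v=cv2.resize(np.ascontiguousarray(d['pixels'][v0:v1,u0:u1,::-1]),None,fx=6,fy=6,interpolation=cv2.INTER_CUBIC)
for h_ in hs(r.x): cv2.polylines(v,[((h_-[u0,v0]+.5)*6).astype(np.int32)],True,(0,255,0),1)
cv2.imwrite('pics/pfit.png',v)
E
python3 fitp.py
```

```text
[0.48118856 0.2964064  0.21309068] 12.209196688081578 0.023824378225541933
```

View pics/pfit.png

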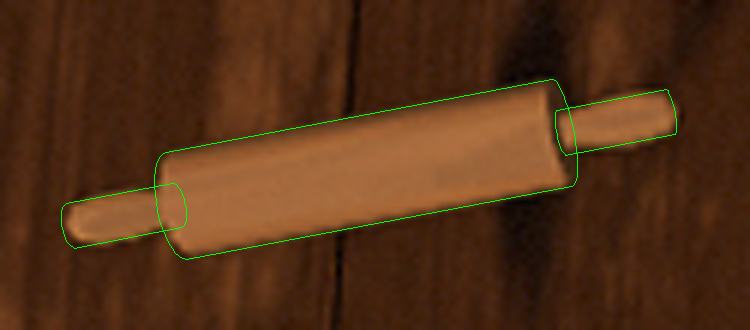

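>>> {"op": "step_arm", "data": {"targets": [[[1,0,0,0,0.952],[1,0,0,0,0.952],[1,0,0,0,0.952],[1,0,0,0,0.952],[1,0,0,0,0.952],[1,0,0,0,0.952],[1,0,0,0,0.952],[1,0,0,0,0.952],[1,0,0,0,0.952],[1,0,0,0,0.952]]]}}

```text
time: 15.18
eef_pos: [0.4688, -0.0677, 0.2285]
tcp_rot: [0.456, 0.89, -0.0, -0.003]
contact_force: [0.6, 0.5, 0.8]
opening: 1.0
```

>>> {"op": "step_arm", "data": {"targets": [[[1,0,0,0,0.952],[1,0,0,0,0.952],[1,0,0,0,0.952],[1,0,0,0,0.952],[1,0,0,0,0.952]]]}}

```text
time: 15.6
eef_pos: [0.4688, -0.0677, 0.2285]
tcp_rot: [0.629, 0.777, -0.001, -0.003]
contact_force: [-0.9, -0.4, 0.5]
opening: 1.003
```

>>> {"op": "step_arm", "data": {"targets": [[[1,0.885,0.22,0,0],[1,0.885,0.22,0,0],[1,0.885,0.22,0,0],[1,0.885,0.22,0,0],[1,0.885,0.22,0,0],[1,0.885,0.22,0,0],[1,0.885,0.22,0,0],[1,0.885,0.22,0,0],[1,0.885,0.22,0,0],[1,0.885,0.22,0,0]]]}}

```text
time: 16.43
eef_pos: [0.4797, 0.2978, 0.2283]
tcp_rot: [0.628, 0.778, -0.002, -0.001]
contact_force: [1.0, 0.4, 0.8]
opening: 0.998
```

```bash
python3 - <<'E'
from h import *
snap('scene','s9');snap('top','t9'); s=get_state(); print(s['qpos'].round(3),s['eef_pos'],s['tcp_rot'],s['contact_force'],s['opening'])
im=cv2.imread('pics/s9.png'); cv2.imwrite('pics/s9a.png',cv2.resize(im[130:250,170:320],None,fx=5,fy=5,interpolation=cv2.INTER_CUBIC)[:600,:800])
im=cv2.imread('pics/t9.png'); cv2.imwrite('pics/t9a.png',cv2.resize(im[170:280,200:320],None,fx=5,fy=5,interpolation=cv2.INTER_CUBIC)[:600,:800])
E
```

```text
[3.790e-01 5.100e-02 1.850e+00 1.000e-03 1.245e+00 1.600e-01] [0.47938192 0.30002397 0.22827615] [ 0.62582897  0.7799565  -0.00169989 -0.00174911] [-0.14886244 -0.19836485 -0.53798659] 1.0011857767514094
```

View pics/s9a.png

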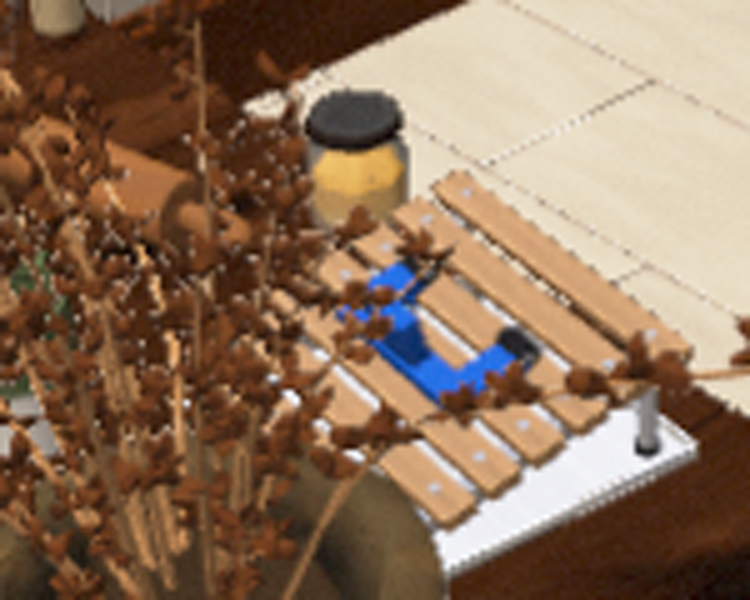

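View pics/t9a.png

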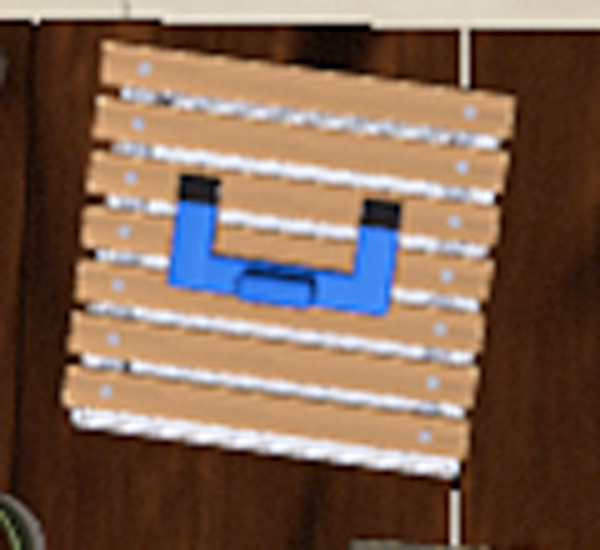

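```bash
cat > chk.py <<'E'
from h import *
import sys
t=np.radians(14)
def rackR(yaw):
    c,s=np.cos(yaw),np.sin(yaw)
    return np.array([[c,-s,0],[s,c,0],[0,0,1]])@np.array([[np.cos(t),0,-np.sin(t)],[0,1,0],[np.sin(t),0,np.cos(t)]])
R=rackR(-.11192);o=np.array([.49507,-.07137,.066])
if __name__=='__main__':
    d=load(sys.argv[1]);P=cloud(d);Q=(P-o)@R;B=d['pixels'].astype(float)
    wood=(B[...,0]-B[...,2]>45)&(B[...,0]>140)&(abs(Q[...,0])<.1)&(abs(Q[...,1])<.115)&(abs(Q[...,2])<.012)
    w=Q[wood];A=np.c_[w[:,:2],np.ones(len(w))];k=np.linalg.lstsq(A,w[:,2],rcond=None)[0];print('wood plane',k)
    bl=(B[...,2]-B[...,0]>50)&(abs(Q[...,0])<.1)&(abs(Q[...,1])<.12)
    q=Q[bl];q[:,2]-=np.c_[q[:,:2],np.ones(len(q))]@k
    print(np.histogram(q[:,2],bins=np.arange(-.01,.06,.004)))
    tb=q[q[:,2]>.038];print('tab top',np.median(tb,0),tb.min(0),tb.max(0),len(tb))
    b=q[(q[:,2]>.006)&(q[:,2]<.026)];kk=np.linalg.lstsq(np.c_[b[:,:2],np.ones(len(b))],b[:,2],rcond=None)[0];print('bar plane',kk,np.median(b,0),b.min(0),b.max(0))
    print('rect',cv2.minAreaRect((b[:,:2]*1000).astype(np.float32)))
E
python3 chk.py t9
```

```text
wood plane [-0.0012893  -0.00085973  0.00036808]
(array([  0,   4,  15,   4,  23, 167, 173,  17,   4,   2,   6,   3,   4,
        19,  50,   7,   0]), array([-0.01 , -0.006, -0.002,  0.002,  0.006,  0.01 ,  0.014,  0.018,
        0.022,  0.026,  0.03 ,  0.034,  0.038,  0.042,  0.046,  0.05 ,
        0.054,  0.058]))
tab top [-0.01459331  0.00108115  0.04739704] [-0.02323794 -0.01853697  0.03968821] [-0.00706779  0.01937653  0.05377759] 80
bar plane [ 4.10019189e-04 -8.20097054e-05  1.40446656e-02] [-0.00756727 -0.01057655  0.01405777] [-0.02727339 -0.06260104  0.00760008] [0.02394148 0.06421125 0.02586748]
rect ((-1.6761016845703125, 0.8049049377441406), (126.8006820678711, 51.1278076171875), 89.94100189208984)
```

>>> {"op": "step_arm", "data": {"targets": [[[1,0,0,0,0],[1,0,0,0.8,0],[1,0,0,0.8,0],[1,0,0,0.8,0],[1,0,0,0.8,0],[1,0,0,0,0],[1,0,0,0,0],[1,0,0,0,0],[1,0,0,0,0]]]}}

```text
time: 17.28
eef_pos: [0.4831, 0.2966, 0.1064]
tcp_rot: [0.628, 0.778, 0.002, 0.001]
contact_force: [0.6, -0.2, 0.2]
opening: 0.995
```

```bash
python3 - <<'E'
from h import *
snap('top','t10'); s=get_state(); print(s['eef_pos'],s['tcp_rot'],s['contact_force'],s['opening'])
im=cv2.imread('pics/t10.png'); cv2.imwrite('pics/t10a.png',cv2.resize(im[170:280,70:220],None,fx=5,fy=5,interpolation=cv2.INTER_CUBIC)[:600,:800])
E
```

```text
[0.48307234 0.29675373 0.1065095 ] [0.62800365 0.77820668 0.00206616 0.00122767] [ 0.0776865  -0.04744507  0.20706226] 1.0034077775025603
```

View pics/t10a.png

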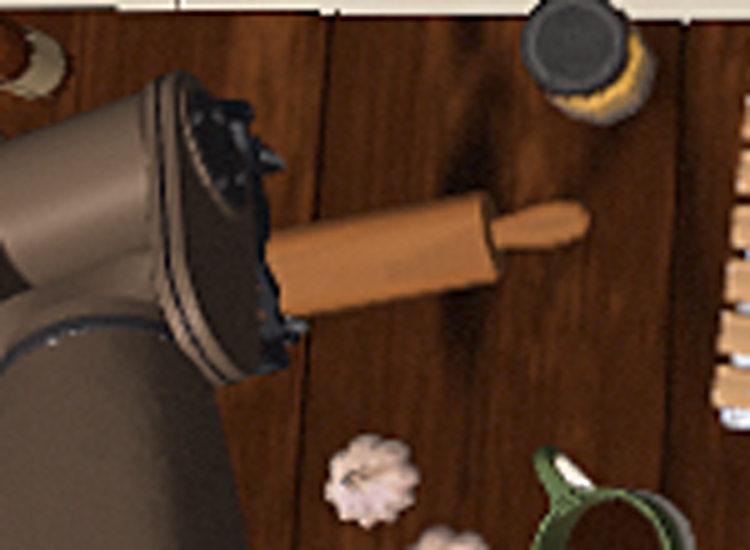

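>>> {"op": "step_arm", "data": {"targets": [[[1,0,0,0.5,0],[1,0,0,0.5,0],[1,0,0,0.5,0],[1,0,0,0.4,0],[1,0,0,0.25,0],[1,0,0,0.115,0],[1,0,0,0,0],[1,0,0,0,0],[1,0,0,0,0],[1,0,0,0,0]]]}}

```text
time: 18.17
eef_pos: [0.4823, 0.2968, 0.0145]
tcp_rot: [0.628, 0.778, 0.001, 0.001]
contact_force: [0.6, -0.6, 0.1]
opening: 1.0
```

>>> {"op": "step_arm", "data": {"targets": [[[0.8,0,0,0,0],[0.7,0,0,0,0],[0.5,0,0,0,0],[0.5,0,0,0,0],[0.5,0,0,0,0],[0.5,0,0,0,0],[0.5,0,0,0,0]]], "squeeze": 60}}

```text
time: 18.75
eef_pos: [0.4824, 0.2968, 0.0144]
tcp_rot: [0.628, 0.778, 0.001, 0.001]
contact_force: [-0.9, -0.1, 6.4]
opening: 0.622
```

>>> {"op": "step_arm", "data": {"targets": [[[0.5,0,0,-0.1,0],[0.5,0,0,-0.3,0],[0.5,0,0,-0.5,0],[0.5,0,0,-0.5,0],[0.5,0,0,-0.5,0],[0.5,0,0,-0.6,0],[0.5,0,0,-0.6,0],[0.5,0,0,-0.6,0],[0.5,0,0,-0.3,0]]], "squeeze": 80}}

```text
time: 19.5
eef_pos: [0.4815, 0.2966, 0.1757]
tcp_rot: [0.628, 0.778, 0.001, 0.001]
contact_force: [0.7, -0.1, -4.1]
opening: 0.615
```

>>> {"op": "step_arm", "data": {"targets": [[[0.5,0,0,0,0],[0.5,0,0,0,0],[0.5,0,0,0,0],[0.5,0,0,0,0],[0.5,0,0,0,0],[0.5,0,0,0,0]]]}}

```text
time: 20.0
eef_pos: [0.4806, 0.2961, 0.1716]
tcp_rot: [0.628, 0.778, -0.001, -0.001]
contact_force: [0.2, -0.2, -4.9]
opening: 0.612
```

```bash
python3 - <<'E'
from h import *
snap('scene','s11');snap('top','t11'); s=get_state(); print(s['eef_pos'],s['tcp_rot'],s['contact_force'],s['opening'])
im=cv2.imread('pics/s11.png'); cv2.imwrite('pics/s11a.png',cv2.resize(im[60:220,130:290],None,fx=3.7,fy=3.7,interpolation=cv2.INTER_CUBIC)[:600,:800])
im=cv2.imread('pics/t11.png'); cv2.imwrite('pics/t11a.png',cv2.resize(im[170:280,70:220],None,fx=5,fy=5,interpolation=cv2.INTER_CUBIC)[:600,:800])
E
```

```text
[0.48100142 0.29628874 0.17233052] [ 6.27864116e-01  7.78322676e-01 -5.90309919e-04 -3.40122507e-04] [ 0.32289052 -0.22767698 -4.88110569] 0.6152268789271373
```

View pics/s11a.png

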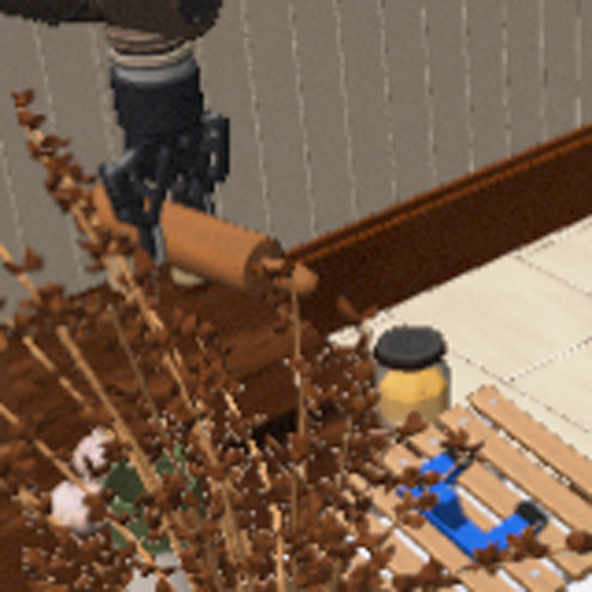

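View pics/t11a.png

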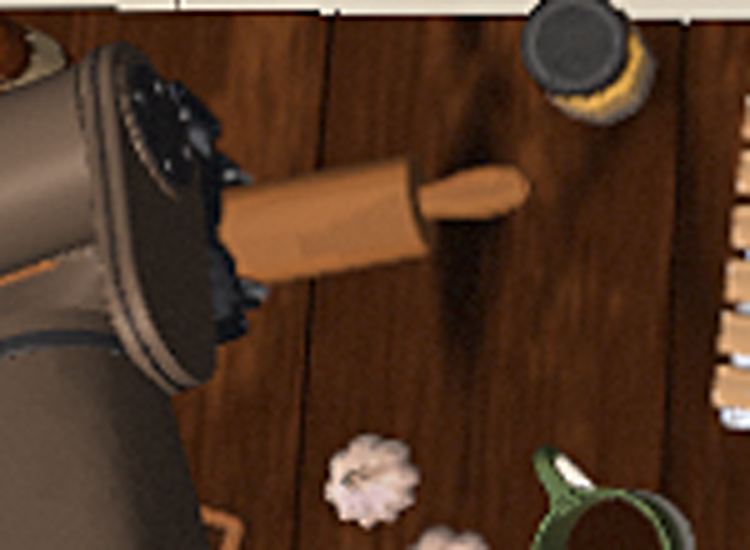

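```bash
python3 - <<'E'
from h import *
d=load('t11');P=cloud(d);B=d['pixels'].astype(float)
a=np.array([-.2115,.9774]);c=np.array([.4812,.2963])
s=(P[...,:2]-c)@a; n=(P[...,:2]-c)@np.array([.9774,.2115])
for lo in np.arange(-.16,.0,.02):
    m=(s>lo)&(s<lo+.02)&(abs(n)<.05)&(P[...,2]>.08)&(P[...,2]<.26)&(B[...,0]-B[...,2]>40)
    if m.sum()>3: print(lo.round(2),m.sum(),P[m][:,2].max().round(4),np.percentile(P[m][:,2],90).round(4),n[m].min().round(4),n[m].max().round(4))
m=(abs(n)<.05)&(P[...,2]>.1)&(P[...,2]<.26)&(B[...,0]-B[...,2]>40)
print(s[m].min())
E
```

```text
-0.16 63 0.2014 0.1988 -0.0133 0.009
-0.14 68 0.2031 0.2003 -0.0145 0.0078
-0.12 78 0.2093 0.201 -0.0245 0.0182
-0.1 160 0.2171 0.2132 -0.0279 0.0228
-0.08 147 0.2159 0.2134 -0.0283 0.0224
-0.06 147 0.2157 0.2131 -0.0288 0.0223
-0.04 149 0.2179 0.2137 -0.0292 0.0224
-0.02 136 0.2425 0.2138 -0.0289 0.0497
-0.15980868121308858
```

>>> {"op": "step_arm", "data": {"targets": [[[0.5,0,0,0,0.93],[0.5,0,0,0,0.93],[0.5,0,0,0,0.93],[0.5,0,0,0,0.93],[0.5,-0.4,0.14,0,0],[0.5,-0.826,0.281,0,0],[0.5,-0.826,0.281,0,0],[0.5,-0.826,0.281,0,0],[0.5,-0.826,0.281,0,0],[0.5,-0.826,0.281,0,0]]]}}

```text
time: 20.93
eef_pos: [0.5227, 0.108, 0.1732]
tcp_rot: [0.745, 0.667, 0.0, 0.0]
contact_force: [0.3, 0.2, -4.3]
opening: 0.615
```

>>> {"op": "step_arm", "data": {"targets": [[[0.5,-0.826,0.281,0,0],[0.5,-0.826,0.281,0,0],[0.5,-0.826,0.281,0,0],[0.5,-0.826,0.281,0,0],[0.5,-0.826,0.281,0,0],[0.5,-0.426,0.141,0,0],[0.5,0,0,0,0],[0.5,0,0,0,0],[0.5,0,0,0,0],[0.5,0,0,0,0]]]}}

```text
time: 21.77
eef_pos: [0.5634, -0.0774, 0.1728]
tcp_rot: [0.745, 0.667, -0.0, -0.0]
contact_force: [0.6, -0.6, -4.5]
opening: 0.617
```

```bash
python3 - <<'E'
from h import *
snap('scene','s12');snap('top','t12'); s=get_state(); print(s['qpos'].round(3),s['eef_pos'],s['tcp_rot'],s['contact_force'],s['opening'])
im=cv2.imread('pics/s12.png'); cv2.imwrite('pics/s12a.png',cv2.resize(im[90:250,200:360],None,fx=3.7,fy=3.7,interpolation=cv2.INTER_CUBIC)[:600,:800])
im=cv2.imread('pics/t12.png'); cv2.imwrite('pics/t12a.png',cv2.resize(im[150:290,180:340],None,fx=4,fy=4,interpolation=cv2.INTER_CUBIC)[:600,:800])
E
```

```text
[-0.315  0.11   1.893  0.     1.139 -0.205] [ 0.56355852 -0.07731982  0.17302241] [ 7.44811515e-01  6.67274886e-01 -2.45846601e-05 -1.81762047e-04] [ 0.78223904  0.17953308 -3.48911982] 0.6133530295572847
```

View pics/s12a.png

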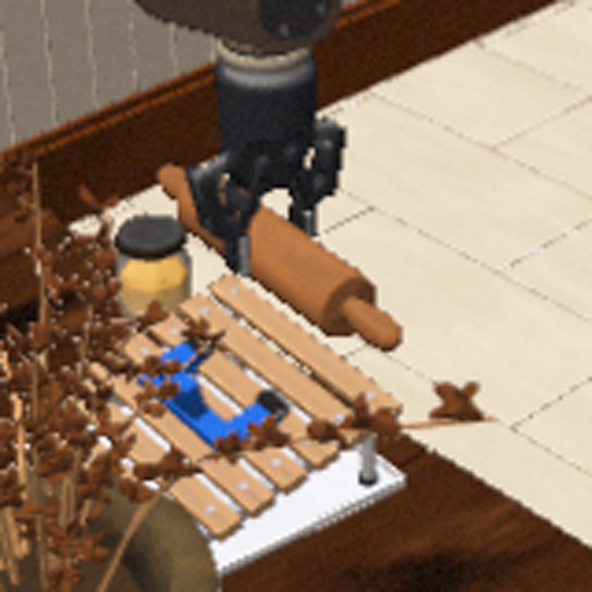

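View pics/t12a.png

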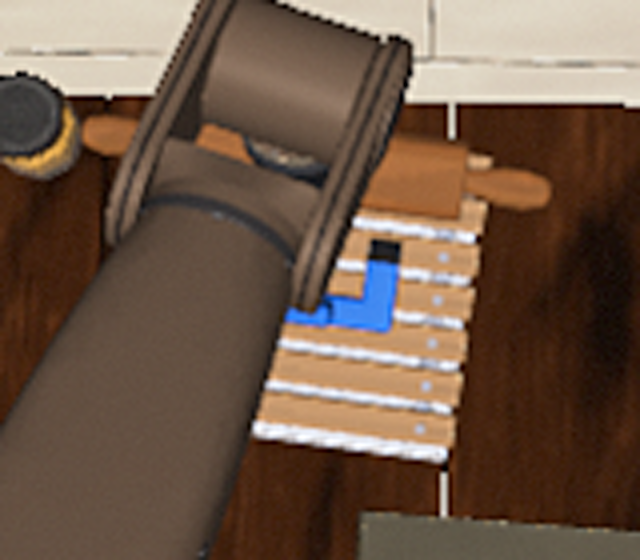

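>>> {"op": "step_arm", "data": {"targets": [[[0.5,0,0,0.3,0],[0.5,0,0,0.5,0],[0.5,0,0,0.5,0],[0.5,0,0,0.3,0],[0.5,0,0,0.2,0],[0.5,0,0,0,0],[0.5,0,0,0,0],[0.5,0,0,0,0],[0.5,0,0,0,0],[0.5,0,0,0,0]]]}}

```text
time: 22.7
eef_pos: [0.5642, -0.0786, 0.1019]
tcp_rot: [0.745, 0.667, 0.0, 0.001]
contact_force: [0.8, 0.4, -4.7]
opening: 0.616
```

>>> {"op": "step_arm", "data": {"targets": [[[0.5,0,0,0.04,0],[0.5,0,0,0.02,0],[0.5,0,0,0,0],[0.5,0,0,0,0]]]}}

```text
time: 23.03
eef_pos: [0.5637, -0.0785, 0.0986]
tcp_rot: [0.745, 0.667, -0.0, -0.0]
contact_force: [0.4, 0.0, -4.6]
opening: 0.614
```

>>> {"op": "step_arm", "data": {"targets": [[[0.5,0,0,0.03,0],[0.5,0,0,0,0],[0.5,0,0,0,0]]]}}

```text
time: 23.28
eef_pos: [0.5638, -0.0785, 0.0984]
tcp_rot: [0.745, 0.667, -0.0, -0.0]
contact_force: [-3.4, 1.2, 2.3]
opening: 0.618
```

>>> {"op": "step_arm", "data": {"targets": [[[0.5,0,0,0.03,0],[0.5,0,0,0,0],[0.5,0,0,0,0]]]}}

```text
time: 23.53
eef_pos: [0.5639, -0.0785, 0.0983]
tcp_rot: [0.745, 0.667, -0.0, -0.0]
contact_force: [-6.0, 1.8, 7.7]
opening: 0.617
```

>>> {"op": "step_arm", "data": {"targets": [[[0.5,0,0,0.03,0],[0.5,0,0,0,0],[0.5,0,0,0,0]]]}}

```text
time: 23.78
eef_pos: [0.5639, -0.0785, 0.0983]
tcp_rot: [0.745, 0.667, -0.0, -0.0]
contact_force: [-8.4, 2.8, 14.6]
opening: 0.618
```

>>> {"op": "step_arm", "data": {"targets": [[[0.5,0,0,-0.06,0],[0.5,0,-0.05,0.012,0],[0.5,0,-0.05,0.012,0],[0.5,0,-0.05,0.012,0],[0.5,0,-0.05,0.012,0],[0.5,0,-0.05,0.012,0],[0.5,0,0,0,0],[0.5,0,0,0,0],[0.5,0,0,0,0]]]}}

```text
time: 24.53
eef_pos: [0.5548, -0.0779, 0.0962]
tcp_rot: [0.745, 0.667, 0.001, 0.001]
contact_force: [3.4, -0.7, 5.9]
opening: 0.616
```

>>> {"op": "step_arm", "data": {"targets": [[[0.5,0,-0.05,0.012,0],[0.5,0,0,0,0],[0.5,0,0,0,0]]]}}

```text
time: 24.78
eef_pos: [0.5528, -0.0776, 0.0957]
tcp_rot: [0.745, 0.667, 0.001, 0.001]
contact_force: [3.4, 0.2, 6.3]
opening: 0.614
```

>>> {"op": "step_arm", "data": {"targets": [[[0.5,0,-0.04,0.01,0],[0.5,0,0,0,0],[0.5,0,0,0,0]]]}}

```text
time: 25.03
eef_pos: [0.5513, -0.0774, 0.0953]
tcp_rot: [0.745, 0.667, 0.001, 0.001]
contact_force: [2.4, -0.5, 7.1]
opening: 0.611
```

>>> {"op": "step_arm", "data": {"targets": [[[0.5,0,-0.04,0.01,0],[0.5,0,0,0,0],[0.5,0,0,0,0]]]}}

```text
time: 25.28
eef_pos: [0.5498, -0.0772, 0.095]
tcp_rot: [0.745, 0.667, 0.001, 0.001]
contact_force: [4.0, -1.3, 5.8]
opening: 0.617
```

>>> {"op": "step_arm", "data": {"targets": [[[0.5,0,-0.03,0.01,0],[0.5,0,0,0,0],[0.5,0,0,0,0]]]}}

```text
time: 25.53
eef_pos: [0.5495, -0.0772, 0.0949]
tcp_rot: [0.745, 0.667, 0.002, 0.002]
contact_force: [4.7, -0.3, 4.6]
opening: 0.618
```

>>> {"op": "step_arm", "data": {"targets": [[[0.5,0,-0.04,0.01,0],[0.5,0,0,0,0],[0.5,0,0,0,0]]]}}

```text
time: 25.78
eef_pos: [0.5494, -0.0772, 0.0949]
tcp_rot: [0.745, 0.667, 0.003, 0.004]
contact_force: [8.4, -0.3, 3.5]
opening: 0.614
```

>>> {"op": "step_arm", "data": {"targets": [[[0.5,0,-0.04,0.01,0],[0.5,0,0,0,0],[0.5,0,0,0,0]]]}}

```text
time: 26.03
eef_pos: [0.5493, -0.0772, 0.0951]
tcp_rot: [0.746, 0.666, 0.005, 0.006]
contact_force: [13.3, -0.4, 2.5]
opening: 0.619
```

>>> {"op": "step_arm", "data": {"targets": [[[0.5,0,-0.04,0.01,0],[0.5,0,0,0,0],[0.5,0,0,0,0]]]}}

```text
time: 26.28
eef_pos: [0.5492, -0.0772, 0.0953]
tcp_rot: [0.746, 0.666, 0.006, 0.007]
contact_force: [14.9, -0.2, 0.8]
opening: 0.613
```

>>> {"op": "step_arm", "data": {"targets": [[[0.5,0,0.04,0.03,0],[0.5,0,0,0,0],[0.5,0,0,0,0],[0.5,0,0,0,0]]]}}

```text
time: 26.62
eef_pos: [0.5494, -0.0772, 0.0949]
tcp_rot: [0.746, 0.666, 0.004, 0.005]
contact_force: [9.2, 1.1, 8.6]
opening: 0.618
```

```bash
python3 - <<'E'
from h import *
snap('scene','s13');snap('top','t13'); s=get_state(); print(s['eef_pos'],s['tcp_rot'],s['contact_force'],s['opening'])
im=cv2.imread('pics/s13.png'); cv2.imwrite('pics/s13a.png',cv2.resize(im[100:240,210:350],None,fx=4.2,fy=4.2,interpolation=cv2.INTER_CUBIC)[:600,:800])
im=cv2.imread('pics/t13.png'); cv2.imwrite('pics/t13a.png',cv2.resize(im[150:290,180:340],None,fx=4,fy=4,interpolation=cv2.INTER_CUBIC)[:600,:800])
E
```

```text
[ 0.54936797 -0.07722193  0.0948766 ] [0.74556459 0.6663988  0.00416849 0.00535833] [10.88960992  1.24115076  8.81936348] 0.6111456937418691
```

View pics/s13a.png

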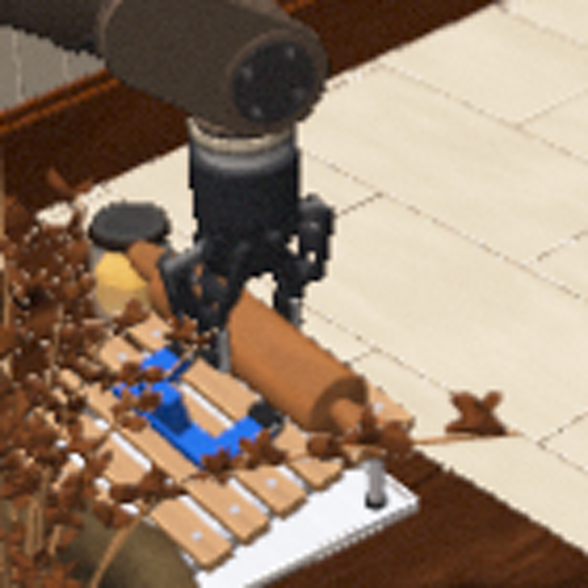

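View pics/t13a.png

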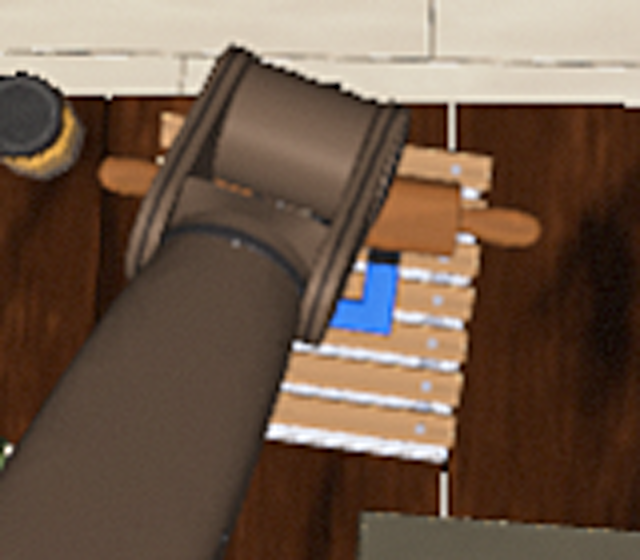

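>>> {"op": "step_arm", "data": {"targets": [[[0.5,0,0.02,-0.03,0],[0.5,0,0,0,0],[0.5,0,0,0,0],[0.66,0,0,0,0],[0.7,0,0,0,0],[0.75,0,0,0,0],[0.8,0,0,0,0],[0.85,0,0,0,0],[0.85,0,0,0,0],[0.85,0,0,0,0]]], "squeeze": 40}}

```text
time: 27.55
eef_pos: [0.5437, -0.076, 0.091]
tcp_rot: [0.745, 0.667, -0.001, -0.002]
contact_force: [0.0, -0.6, -0.3]
opening: 0.852
```

```bash
python3 - <<'E'
from h import *
snap('scene','s14'); s=get_state(); print(s['eef_pos'],s['tcp_rot'],s['contact_force'],s['opening'])
im=cv2.imread('pics/s14.png'); cv2.imwrite('pics/s14a.png',cv2.resize(im[100:240,210:350],None,fx=4.2,fy=4.2,interpolation=cv2.INTER_CUBIC)[:600,:800])
E
```

```text
[ 0.54403853 -0.076102    0.09132848] [ 7.45333986e-01  6.66689958e-01 -7.12427563e-04 -1.11430778e-03] [ 0.34663021 -0.07352844 -0.09925284] 0.8512874184483873
```

View pics/s14a.png

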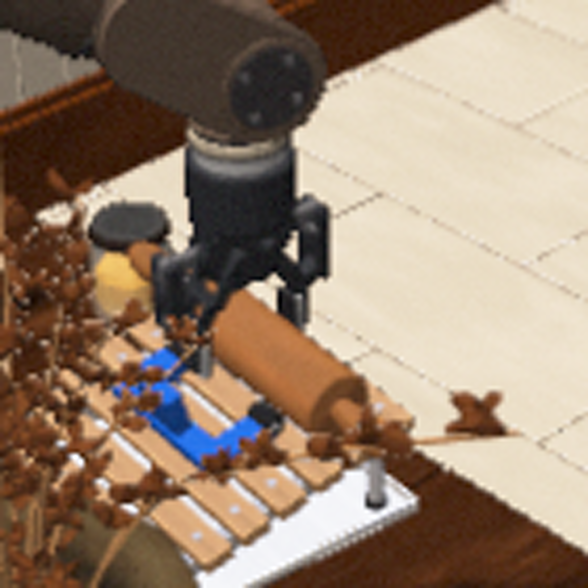

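>>> {"op": "step_arm", "data": {"targets": [[[0.85,0,0.13,0,0],[0.85,0,0,-0.1,0],[0.85,0,0,-0.3,0],[0.85,0,0,-0.5,0],[0.85,0,0,-0.8,0],[0.85,0,0,-0.9,0],[0.85,0,0,-0.9,0],[0.85,0,0,-0.5,0],[0.85,0,0,0,0]]]}}

```text
time: 28.35
eef_pos: [0.5533, -0.0779, 0.2608]
tcp_rot: [0.745, 0.667, 0.003, 0.006]
contact_force: [0.3, 1.1, 0.8]
opening: 0.848
```

>>> {"op": "step_arm", "data": {"targets": [[[0.85,0.8,0,0,0],[0.85,0.8,0,0,0],[0.85,0.8,0,0,0],[0.85,0.8,0,0,0],[0.85,0.8,0,0,0],[0.85,0.8,0,0,0],[0.85,0.8,0,0,0],[0.85,0.8,0,0,0],[0.85,0.8,0,0,0],[0.85,0,0,0,0]]]}}

```text
time: 29.18
eef_pos: [0.5815, 0.214, 0.2518]
tcp_rot: [0.744, 0.668, 0.0, -0.001]
contact_force: [0.1, -0.9, 0.6]
opening: 0.852
```

```bash
python3 - <<'E'
from h import *
snap('top','t15');snap('scene','s15'); s=get_state(); print(s['time'],s['eef_pos'],s['contact_force'])
im=cv2.imread('pics/t15.png'); cv2.imwrite('pics/t15a.png',cv2.resize(im[160:280,150:330],None,fx=4.4,fy=4.4,interpolation=cv2.INTER_CUBIC)[:600,:800])
from chk import R,o
d=load('t15');P=cloud(d);Q=(P-o)@R;B=d['pixels'].astype(float)
m=(Q[...,2]>.035)&(Q[...,2]<.062)&(Q[...,0]>.03)&(Q[...,0]<.11)&(abs(Q[...,1])<.095)&(B[...,0]-B[...,2]>35)
for lo in np.arange(-.09,.09,.03):
    q=Q[m&(Q[...,1]>lo)&(Q[...,1]<lo+.03)]; z=q[:,2]
    A=np.c_[q[:,0]**2+z**2]; k=np.linalg.lstsq(np.c_[2*q[:,0],2*z,np.ones(len(q))],q[:,0]**2+z**2,rcond=None)[0]
    print(lo.round(2),len(q),'cx',k[0].round(4),'cz',k[1].round(4),'top',np.percentile(z,95).round(4))
m2=(Q[...,2]>.0)&(Q[...,2]<.062)&(abs(Q[...,0]-.064)<.03)&(B[...,0]-B[...,2]>35)&(Q[...,2]>.02)
print('y ext',Q[m2][:,1].min(),Q[m2][:,1].max())
E
python3 chk.py t15
```

```text
29.2833 [0.58166285 0.2101377  0.25167628] [-0.19205403 -0.08471513 -0.30755836]
-0.09 199 cx 0.0631 cz 0.0321 top 0.0576
-0.06 198 cx 0.0629 cz 0.0317 top 0.057
-0.03 195 cx 0.0629 cz 0.0324 top 0.0578
0.0 198 cx 0.0634 cz 0.0322 top 0.0575
0.03 193 cx 0.0637 cz 0.031 top 0.0569
0.06 197 cx 0.0636 cz 0.0319 top 0.057
y ext -0.15793040483409612 0.5806964881522745
wood plane [ 0.0007313  -0.00011395  0.0004366 ]
(array([  0,   2,  17,   3,  16, 181, 164,  15,   2,   4,   6,   1,   4,
        30,  36,  11,   1]), array([-0.01 , -0.006, -0.002,  0.002,  0.006,  0.01 ,  0.014,  0.018,
        0.022,  0.026,  0.03 ,  0.034,  0.038,  0.042,  0.046,  0.05 ,
        0.054,  0.058]))
tab top [-1.60590452e-02 -1.28290853e-05  4.66669698e-02] [-0.02535306 -0.01883438  0.03824241] [-0.00859712  0.01960184  0.05426759] 82
bar plane [ 0.00041675 -0.0068268   0.01395356] [-0.00920717 -0.00038783  0.01391643] [-0.02785315 -0.06286801  0.00742997] [0.02249747 0.0640892  0.02501344]
rect ((-2.6799678802490234, 0.6110992431640625), (50.28898239135742, 126.93268585205078), 0.043349843472242355)
```

View pics/t15a.png

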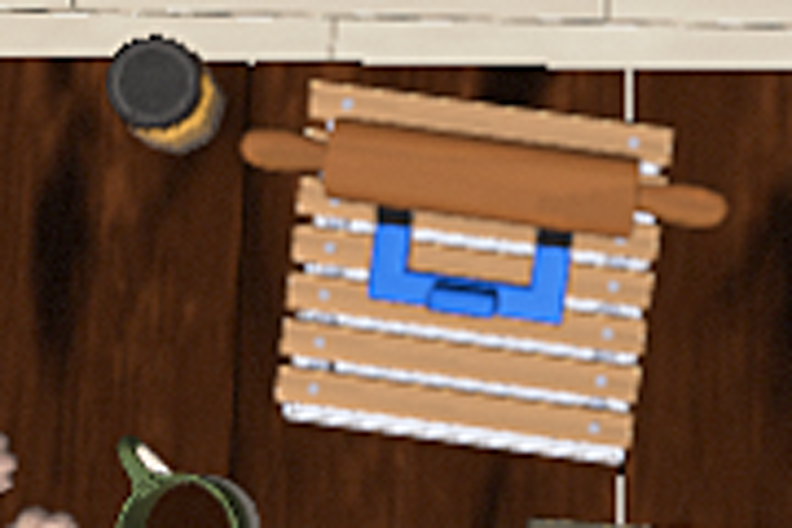

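>>> {"op": "step_arm", "data": {"targets": [[[0.85,0,0,0,0],[0.85,0,0,0,0],[0.85,0,0,0,0],[0.85,0,0,0,0],[0.85,0,0,0,0],[0.85,0,0,0,0],[0.85,0,0,0,0],[0.85,0,0,0,0]]]}}

```text
time: 29.95
eef_pos: [0.5823, 0.2091, 0.2523]
tcp_rot: [0.745, 0.667, 0.0, 0.0]
contact_force: [-0.2, -0.2, -0.3]
opening: 0.851
```

```bash
python3 - <<'E'
from h import *
d=snap('top','t16');e=load('t15');a=load('top0')
f=lambda p,q,b: np.abs(p['pixels'].astype(int)-q['pixels'])[b].mean().round(2)
print('rack change',f(d,e,np.s_[170:280,200:330]),'jar vs start',f(d,a,np.s_[165:200,170:203]),'brush vs start',f(d,a,np.s_[243:270,420:445]))
P=cloud(d)
print(P[180,187],cloud(a)[180,187],P[256,434],cloud(a)[256,434])
from chk import R,o
for t in('top0','t16'):
    d=load(t);Q=(cloud(d)-o)@R; print(t)
p=cloud(a); m=(a['pixels'][...,0].astype(int)-a['pixels'][...,2]>35)&(abs((p[...,0]-.4812)*.977+(p[...,1]-.2964)*.211)<.004)&(abs(p[...,1]-.2964)<.08)&(p[...,2]>.03)
print('start pin top median',np.median(p[m][:,2]))
Q=(cloud(load('t16'))-o)@R; B=load('t16')['pixels'].astype(int)
m=(abs(Q[...,0]-.0635)<.004)&(abs(Q[...,1])<.09)&(Q[...,2]>.03)&(B[...,0]-B[...,2]>35);print('now top median',np.median(Q[m][:,2]))
E
```

```text
rack change 1.76 jar vs start 2.75 brush vs start 2.71
[0.6041529  0.13425035 0.08819038] [0.60452711 0.13464891 0.08635275] [ 0.4011269  -0.58534016  0.08299756] [ 0.40100491 -0.58413432  0.08625626]
top0
t16
start pin top median 0.05481692102448229
now top median 0.05513253716574564
```

Pin top is 55.1 mm above the slats (55 expected), and nothing is moving. Handing in.

```bash
python3 -c "
from plant import sign_off; print(sign_off())"
```

```text
the job is handed in; nothing more can be done
None
```

The chock is seated on the rack and the pin lies against its bumpers. I handed the job in at about 30 s of the 64 s allowed; the hand-in reports no verdict.

**Chock:** I gripped it by the ends of its tab, put its front feet in the gap uphill of the middle slat, and pivoted it down to the slope. It came to a firm stop under about 34 N of pressing, and I let go.

**Pin:** I gripped it mid-barrel and lowered it onto the slats uphill of the bumpers. I then slid it downhill until the wrist read about 15 N against the bumpers, eased off, and opened the fingers while it was still bearing there.

**Last checks, from the top camera:**

| Check | Measured | Expected |
|---|---|---|
| Chock tab top above the slats | about 47 mm | 48 mm |
| Chock bar tilt to the slats | at most 0.007 rad | 0 |
| Pin axis uphill of the tab | about 79.5 mm | 80 mm |
| Pin top above the slats | 55.1 mm | 55 mm |
| Pin out of parallel with the slats | about 0.005 rad | 0 |

- **Stillness:** two pictures taken about 0.7 s apart showed no change on the rack, and nothing was touching the robot.
- **Bystanders:** the jar and the brush were where they started, within measuring noise.
- **Disagreement:** a circle fitted to the pin's visible top put its axis at about 32 mm above the slats, against the expected 27.5 mm and just over the 31.5 mm limit. It sees only a short, noisy arc, so I trusted the direct top-height reading.
- **Not measured directly:** the pin's pressure on the chock after release could not be read.

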